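# Load culture tubes and screw on the canister lid without crossing its thread

## Robot

A 6-joint arm with a two-finger parallel gripper is mounted at the origin on a cart in front of the work surface, level with it; the furniture and walls round the work are solid. World frame = base frame: x ahead of the robot, y to its left, z up, the work surface at z = 0. Lengths are in m, angles in rad, forces in N, time in s.
With the tool pointing down it reaches from about 0.25 to 0.775 m from the base axis. Payload 4 kg.
Tool frame: the origin (TCP) lies at the very end of the fingers, on their centre line; the grasp point (between the pads) lies hold_point_z behind it (hold_point_z is the distance from the TCP to the grasp point, in m); z points along the fingers, y is the direction in which the jaws open and shut (so a half turn about z gives the same grasp; the last joint's range is limited). The gripper opens to 94 mm and grips with 3 to 60 N. Pads are 16 mm wide; open, the fingers measure 119 mm over their backs; the gripper's body (75 mm by 177 mm) begins 78 mm behind the grasp point.
Start: joints at [1.125, 0.087, 1.371, -0, 1.684, -0.103], TCP at [0.185, 0.518, 0.206] pointing down, gripper open.
Joint ranges: [-3.1, 3.1], [-0.76, 2.03], [0.27, 2.55], [-1.08, 4.22], [0.17, 2.65], [-2.57, 2.57]. Speed limits (rad/s): [2.79, 2.79, 3.14, 3.14, 3.14, 3.14].

## Interface

Orientations are given as [roll, pitch, yaw] about the fixed x, y, z axes, in that order (R = Rz(yaw) Ry(pitch) Rx(roll)).
In Python, from bench import * gives the robot as it stands.
- The arm moves only by the tool step_arm, never from a script. Its argument "increments" is text: rows parted by semicolons, each of 6 numbers parted by spaces: the shift along the tool's x, y, z in cm, then the turn, a rotation vector about the tool's x, y, z in rad. A call has 1 to 5 rows; each row shifts and turns the commanded pose from where the row before left it, along the tool's axes as they then stand; what a row does not reach is not made up. A row lasts 1/10 s, in which the tool goes at most 50 mm and 8.59 degrees, less where a joint would pass 70% of its speed; a pose out of reach is approached as far as the arm can. A call is refused whole if a number of a shift passes 5 or a number of a turn 0.15, either way. A call with a gripper value outside its range is refused whole. "claw" is the gripper's target within -1 to 1 (shut at 1, half-way at 0, fully open at -1), set as the call begins (left out, the last holds). The fingers move at their own pace and stop on an object; the grip force is fixed at half the most. Time passes only in rows, so rows that do not move let the fingers close. It gives the time, the measured TCP pose, the force and the opening at its end, in the units of the state.
- get_obs(): the state, without advancing time (a new reading comes with each control period).
- snapshot(name): name is "side" or "top"; returns the picture (384x512x3 uint8, red, green, blue); there is no depth.
- calibration(name): a dict with "camera_matrix" (3x3 intrinsics, pixels), "eye" and "orientation" of the camera in the world. Camera axes: x right, y up, looking along -z (the intrinsics and any distortion apply to the point x, -y, -z); pixel columns grow to the right and rows downward; lengths in m; the calibration is good to about 2 mm. A picture is of the moment at which its call begins. calibration takes no time and is no camera call.
- close_job(): hands the job in, once; it reports no verdict.
The state is a dict: "time": time; "joint_positions": joint angles; "qvel": joint speeds; "joint_torque": joint torques, N m; "tool_pos": TCP position; "ee_rot": TCP orientation; "wrist_force": force on the tool from outside, world axes, zero at the start; "wrist_torque": the same for the moment, N m; "width": finger opening in m.
Only numpy, scipy, OpenCV 4.12 (cv2) and the standard library are available. Lean on these libraries where they do the work, as an engineer would, in place of code of your own. Each camera call takes 0.05 s, during which the arm holds its last target. There are 200 camera calls.

## Task

Stand the culture tubes from the rack in the incubation canister, each in the pocket with the same number as its rack hole, one after another, lowest number first (some holes may be empty). Then set the domed lid level on the canister and screw it clockwise, gently, until it is fully home: its thread has three starts and runs home from only one of them, so if it binds well above home it is crossed - stop, do not force it, turn it back anticlockwise until it drops into the next start, and try again. Do not knock over or shove the small jar, the timer and the brown bottle that stand near.

Things in the scene. Friction and masses are not known exactly. Their poses are not given: they have to be found in the camera images.
- canister: incubation canister, fixed to the desk: dark foot 136 mm across, aluminium body, open threaded neck. Inside, a white block (top 58 mm above the desk) with four pockets: pocket 1 toward the small brass bar on the foot (half-way between this body's x and y), then 2, 3, 4 clockwise seen from above; as many black pips beside each as its number. Origin on its axis at desk height, z up
- rim (a point): centre of the neck's flat rim, 92 mm above the desk; neck 100 mm across outside, 94 inside. Round it a coarse right-handed three-start thread, 108 mm across, lead 34 mm per turn. The lid set on from above at any yaw rests level by its weight, 6 to 18 mm above home, with 1 mm side play; it turns easily and sinks when turned clockwise (from above), rises when turned back
- lid: loose domed lid, 118 mm tall, about 0.15 kg: grey ribbed collar 119 mm across, 33 mm high, open below (111 mm wide inside); clear dome 96 mm wide; square grey boss on top. Origin at the centre of its lower edge, z up. Three lugs inside the collar ride on the thread; one lug is taller, so only one of three starts lets it in; which one cannot be seen with the lid on
- ledge (a point): centre of the ledge inside the lid's collar, 30 mm above its lower edge; home = ledge on the rim. Turning takes under 0.1 N m; crossed, the lid stops dead 6 mm or more above home (0.3 N m is enough to feel it). Turned back anticlockwise up to 1/3 turn, rising, it drops 11 mm into the next start; there it either stops within 15 degrees clockwise or runs on, 70 degrees, to home
- lid_grip (a point): point on the lid's axis 110 mm above its lower edge, in the square boss: 36 x 36 mm, from 90 mm (top of the dome) to 118 mm up, its sides along the lid's x and y. Held loosely between the fingers it can be turned while the lid is free to rise and sink
- rack: white tube rack, fixed, 72 x 200 x 85 mm, two rows of six holes 31 mm apart, long side pointing about at the robot. Origin mid-underside, z up, y along the rows toward the robot. Only the row on the canister's side (x = -16 mm) is used: holes 1 to 4 at y = +46, +15, -16, -47 mm (hole 1 is second from the near end). Tubes stand 17 mm above the desk and lift out upward
- tube_1: glass test tube, round-bottomed, 17 mm across, 128 mm tall, 12 g; origin at the middle of its bottom end, z up its axis. Stands at the start in hole 1 of the rack, its top 145 mm above the desk; None if absent
- tube_2: glass test tube, round-bottomed, 17 mm across, 128 mm tall, 12 g; origin at the middle of its bottom end, z up its axis. Stands at the start in hole 2 of the rack, its top 145 mm above the desk; None if absent
- tube_3: glass test tube, round-bottomed, 17 mm across, 128 mm tall, 12 g; origin at the middle of its bottom end, z up its axis. Stands at the start in hole 3 of the rack, its top 145 mm above the desk; None if absent
- tube_4: glass test tube, round-bottomed, 17 mm across, 128 mm tall, 12 g; origin at the middle of its bottom end, z up its axis. Stands at the start in hole 4 of the rack, its top 145 mm above the desk; None if absent
- pocket_1 (a point): floor centre of pocket 1 in the canister, 12 mm above the desk, 46 mm deep, 20 mm wide; a tube in it stands 48 mm out of the neck; fits tube 1
- pocket_2 (a point): floor centre of pocket 2 in the canister, 12 mm above the desk, 46 mm deep, 20 mm wide; a tube in it stands 48 mm out of the neck; fits tube 2
- pocket_3 (a point): floor centre of pocket 3 in the canister, 12 mm above the desk, 46 mm deep, 20 mm wide; a tube in it stands 48 mm out of the neck; fits tube 3
- pocket_4 (a point): floor centre of pocket 4 in the canister, 12 mm above the desk, 46 mm deep, 20 mm wide; a tube in it stands 48 mm out of the neck; fits tube 4
- jar_small: bystander: small glass jar, 54 mm across, 56 mm tall, near the desk's front edge; origin at its underside
- bench_timer: bystander: grey timer, 47 x 66 x 62 mm, near the desk's front edge; origin at its underside
- bottle_amber: bystander: brown bottle with black cap, 44 mm across, 120 mm tall, behind the canister; origin at its underside
Not all that is in view belongs to the job. What is shaped like the tube_1 but black, blue or green is not meant.

How it is judged:
On the way, in this order (a step that is already met when the one before it is completed fails the run):
1. tube 1 stands in pocket 1 (distance between tube_1 and pocket_1 below 0.006 m), for 0.2 s.
2. tube 2 stands in pocket 2 (distance between tube_2 and pocket_2 below 0.006 m), for 0.2 s.
3. tube 3 stands in pocket 3 (distance between tube_3 and pocket_3 below 0.006 m), for 0.2 s.
4. tube 4 stands in pocket 4 (distance between tube_4 and pocket_4 below 0.006 m), for 0.2 s.
5. the lid is screwed fully home (z of lid in the frame of canister between 0.059 and 0.064 m and horizontal distance between lid and canister below 0.004 m and angle between lid's own z axis and vertical below 0.03 rad), for 0.3 s.
At the end, for the whole second after the job is handed in: every tube that was in the rack stands on the floor of the pocket with its number (within 6 mm), and the lid is home on the canister: level within 1.7 degrees, centred within 4 mm, within 2 mm of its lowest position, at rest (all of step 5 and distance between tube_1 and pocket_1 below 0.006 m and distance between tube_2 and pocket_2 below 0.006 m and distance between tube_3 and pocket_3 below 0.006 m and distance between tube_4 and pocket_4 below 0.006 m and linear speed of lid below 0.01 m/s); the robot touches nothing.
It fails at once if the lid is forced: it bears on the canister with more than 60 N (contact force between lid and canister above 60 N).
It fails at once if the small jar is shoved more than 4 cm (distance of jar_small from where it was at the start of the episode above 0.04 m).
It fails at once if the timer is shoved more than 4 cm (distance of bench_timer from where it was at the start of the episode above 0.04 m).
It fails at once if the brown bottle is shoved more than 4 cm (distance of bottle_amber from where it was at the start of the episode above 0.04 m).
Of tube_1, tube_2, tube_3, tube_4 only 3 to 4 are there at a start; the rules pass over those that are not, and their reading is None.
At some moment in a run one of lid may be knocked a few centimetres aside while the robot is not near it.
It also fails if it takes over 210 s, if anything falls off the work surface, if the arm or the gripper's body presses on something with over 40 N, if the wrist force passes 120 N, or if a joint passes its speed limit or range.

## Working session

There is one attempt and no reset: what is moved stays moved. The work goes in short steps, Python scripts to look and compute and a tool call to move; the robot and the scene stay as the last step left them, time stands still between calls to the robot, and variables do not carry over. Pictures are saved under pics/ and viewed, about 12 in all and at most 16, crops included, and the job is handed in when it is done.

Besides the shell and the picture viewer there is one more tool, called after "Call:" as a command line: name --argument value ..., lists and objects as JSON in quotes. step_arm: Moves the arm, as the interface text tells. Its arguments: {"type":"object","properties":{"increments":{"type":"string"},"claw":{"type":"number"}},"required":["increments"]}

```bash
mkdir -p pics; ls; python3 - <<'E'
from bench import *
import cv2
print(get_obs())
for n in("side","top"):
    im=snapshot(n); cv2.imwrite(f"pics/{n}0.png",im[:,:,::-1]); print(n,calibration(n))
E
```

```text
pics
{'time': 0.0, 'joint_positions': array([ 1.12488157e+00,  8.79370405e-02,  1.37224444e+00, -6.70154423e-06,
        1.68359067e+00, -1.03098780e-01]), 'qvel': array([ 0.00038333, -0.00029511, -0.00154809, -0.0015772 , -0.00024056,
        0.00102239]), 'joint_torque': array([-1.67972316e-04, -3.40163612e+01, -3.02439201e+01,  7.20298709e-02,
        3.25931946e-02, -1.57507898e-04]), 'tool_pos': array([0.18464608, 0.5174983 , 0.20431898]), 'ee_rot': array([-3.13942404e+00, -2.17680279e-04,  2.79877570e+00]), 'wrist_force': array([-0.34156981, -0.38013959,  0.10454481]), 'wrist_torque': array([-0.06951803,  0.05028192,  0.06050762]), 'width': 0.09417299610782846}
side {'camera_matrix': array([[355.43294727,   0.        , 250.73612232],
       [  0.        , 355.43294727, 192.40645264],
       [  0.        ,   0.        ,   1.        ]]), 'eye': array([0.31806379, 0.79366484, 0.44971077]), 'orientation': array([ 1.13620098, -0.02599533, -2.90236038])}
top {'camera_matrix': array([[370.61330835,   0.        , 257.37207195],
       [  0.        , 370.61330835, 187.73029478],
       [  0.        ,   0.        ,   1.        ]]), 'eye': array([0.3034897 , 0.02480505, 1.12866897]), 'orientation': array([ 0.17408419, -0.00427431, -1.55969669])}
```

View pics/side0.png

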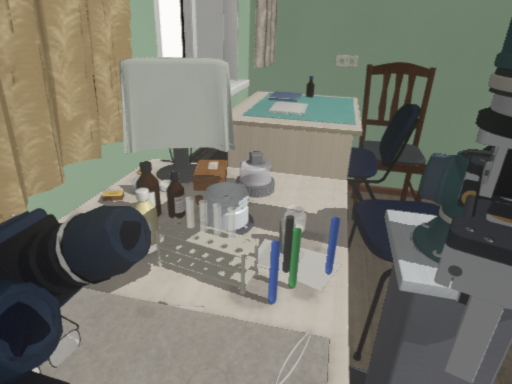

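View pics/top0.png

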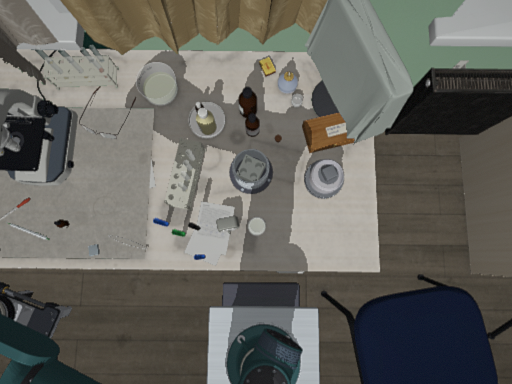

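```bash
python3 - <<'E'
import bench
print([n for n in dir(bench) if not n.startswith('_')], getattr(bench,'hold_point_z',None))
E
```

```text
['IKError', 'calibration', 'close_job', 'get_obs', 'hold_point_z', 'snapshot'] 0.0188
```

```bash
cat > h.py <<'E'
from bench import *
import numpy as np, cv2
from scipy.spatial.transform import Rotation as R
def cam(n):
    c=calibration(n); return c["camera_matrix"],np.array(c["eye"]),R.from_euler("xyz",c["orientation"]).as_matrix()
def proj(n,P):
    K,e,M=cam(n); p=(np.atleast_2d(P)-e)@M; p=p*[1,-1,-1]; q=p@K.T; return q[:,:2]/q[:,2:]
def ray(n,uv):
    K,e,M=cam(n); d=np.linalg.inv(K)@[uv[0],uv[1],1]; d=M@(d*[1,-1,-1]); return e,d/np.linalg.norm(d)
def onz(n,uv,z):
    e,d=ray(n,uv); return e+d*(z-e[2])/d[2]
def two(uvs,uvt):
    (a,d),(b,f)=ray("side",uvs),ray("top",uvt)
    s,t=np.linalg.lstsq(np.c_[d,-f],b-a,rcond=None)[0]; p,q=a+s*d,b+t*f
    return (p+q)/2,np.linalg.norm(p-q)
def save(n,box=None,k=1,name=None,im=None):
    im=snapshot(n) if im is None else im
    if box: im=im[box[1]:box[3],box[0]:box[2]]
    cv2.imwrite(f"pics/{name}.png",cv2.resize(im,None,fx=k,fy=k,interpolation=cv2.INTER_CUBIC)[:,:,::-1])
E
python3 - <<'E'
from h import *
np.set_printoptions(precision=3,suppress=True)
o=get_obs()
for n in("side","top"): print(n,proj(n,[[0,0,0],o["tool_pos"],[.4,0,0]]))
for uv,z in(((251,171),.09),((327,176),.1),((182,180),.085),((255,226),.05),((225,225),.06),((253,125),.12),((248,100),.15),((308,208),.0)): print(uv,onz("top",uv,z))
s=cv2.imread("pics/side0.png")[:,:,::-1]; t=cv2.imread("pics/top0.png")[:,:,::-1]
a=cv2.resize(t[120:270,145:345],None,fx=4,fy=4,interpolation=cv2.INTER_CUBIC)
b=cv2.resize(s[140:310,130:350],None,fx=3.5,fy=3.5,interpolation=cv2.INTER_CUBIC)
cv2.imwrite("pics/topc.png",a[:,:,::-1]);cv2.imwrite("pics/sidec.png",b[:,:,::-1])
E
```

```text
side [[459.59  246.887]
 [460.214 333.861]
 [288.625 222.761]]
top [[263.185 360.832]
 [ 49.653 300.916]
 [264.286 220.817]]
(251, 171) [0.535 0.041 0.09 ]
(327, 176) [ 0.521 -0.175  0.1  ]
(182, 180) [0.507 0.239 0.085]
(255, 226) [0.38  0.028 0.05 ]
(225, 225) [0.382 0.114 0.06 ]
(253, 125) [0.662 0.037 0.12 ]
(248, 100) [0.724 0.052 0.15 ]
(308, 208) [ 0.441 -0.134  0.   ]
```

View pics/topc.png

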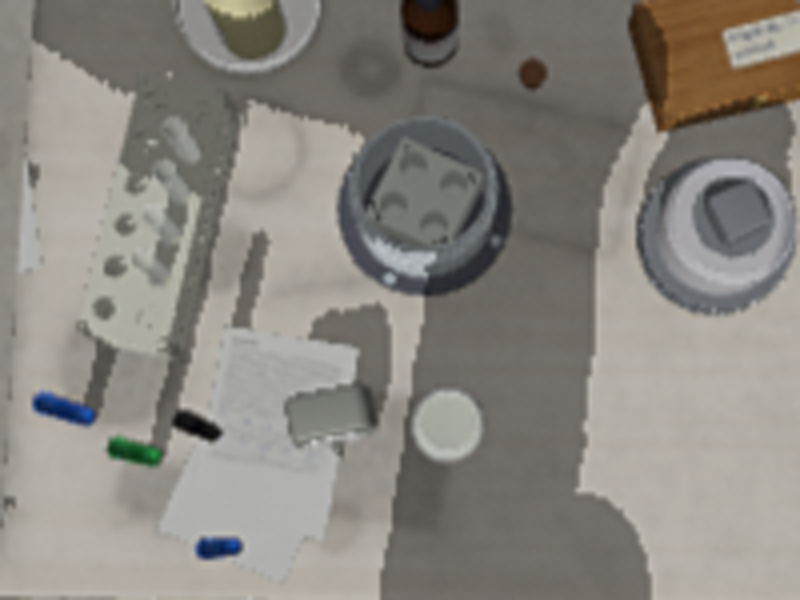

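View pics/sidec.png

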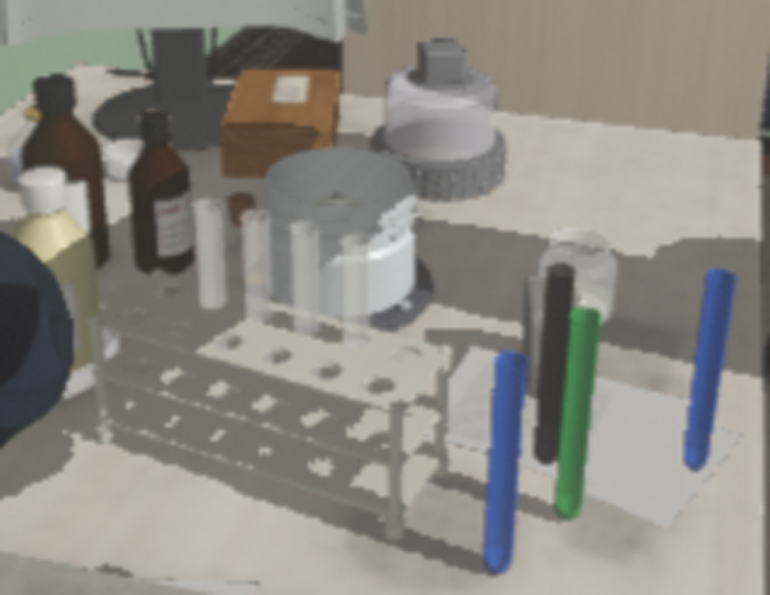

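```bash
python3 - <<'E'
from h import *
t=np.mean([snapshot("top").astype(float) for _ in range(3)],0); np.save("top.npy",t)
s=np.mean([snapshot("side").astype(float) for _ in range(3)],0); np.save("side.npy",s)
a=cv2.resize(np.clip(t[145:197,225:277]*1.5,0,255).astype(np.uint8),(600,600),interpolation=cv2.INTER_CUBIC)
cv2.imwrite("pics/can.png",a[:,:,::-1])
hsv=cv2.cvtColor(t.astype(np.uint8),cv2.COLOR_RGB2HSV)[145:197,225:277]
m=(hsv[...,1]>60)&(hsv[...,2]>60)
for y,x in zip(*np.nonzero(m)): print(x+225,y+145,hsv[y,x])
E
```

```text
(no output)
```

View pics/can.png

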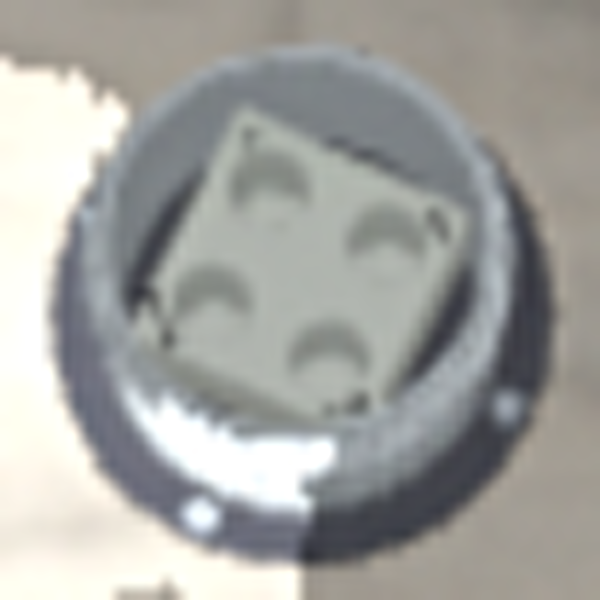

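```bash
python3 - <<'E'
from h import *
t=np.load("top.npy");s=np.load("side.npy")
f=lambda im,b,k:cv2.resize(np.clip(im[b[1]:b[3],b[0]:b[2]]*1.2,0,255).astype(np.uint8),None,fx=k,fy=k,interpolation=cv2.INTER_CUBIC)
a=f(t,(160,138,206,213),8); b=f(s,(175,190,230,265),8)
cv2.imwrite("pics/rack.png",np.hstack([a,b])[:,:,::-1]); print(a.shape,b.shape)
E
```

```text
(600, 368, 3) (600, 440, 3)
```

View pics/rack.png

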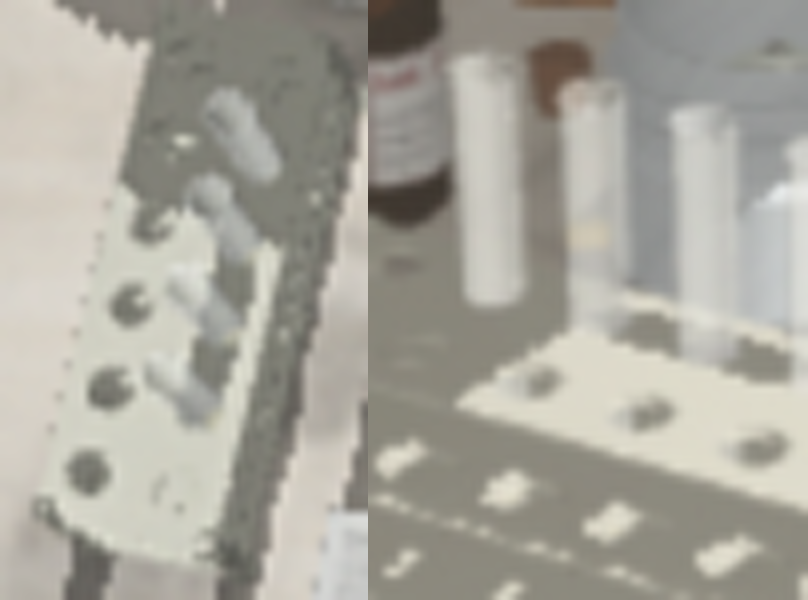

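```bash
python3 - <<'E'
from h import *
np.set_printoptions(precision=4,suppress=True)
T=lambda c:((c[0]+.5)/8-.5+160,(c[1]+.5)/8-.5+138)
S=lambda c:((c[0]-368+.5)/8-.5+175,(c[1]+.5)/8-.5+190)
H=np.array([onz("top",T(c),.085) for c in((152,222),(130,304),(110,387),(88,470))])
print("left row\n",H,np.linalg.norm(np.diff(H,axis=0),axis=1))
ys=np.array([-.016,.015,.046,.077])
dy=np.polyfit(ys,H[:,:2],1); d=dy[0]/np.linalg.norm(dy[0]); print("y axis",dy[0],np.linalg.norm(dy[0]))
ax=np.array([d[1],-d[0]]) # x = y rotated -90
o=(H[:,:2]-np.outer(ys,d)-.016*ax).mean(0); print("rack",o,"yaw x",np.arctan2(ax[1],ax[0]))
for i,y in enumerate((.046,.015,-.016,-.047)):
    print("hole",i+1,o-.016*ax+y*d)
print(proj("top",[[*(o-.016*ax+.077*d),.085]]))
tt=[(160,368),(183,283),(207,190),(222,103)]; st=[None,(705,112),(594,88),(490,62)]
for i in range(4):
    print("tube",i+1,onz("top",T(tt[i]),.145), two(S(st[i]),T(tt[i])) if st[i] else "")
C=lambda c:((c[0]+.5)*52/600-.5+225,(c[1]+.5)*52/600-.5+145)
P=np.array([onz("top",C(c),.058) for c in((269,188),(387,243),(329,360),(211,305))])
print(P,P.mean(0),np.linalg.norm(P-P.mean(0),axis=1),np.degrees(np.arctan2(*(P-P.mean(0))[:,1::-1].T)))
for c in((505,408),(203,515)): print("screw",onz("top",C(c),.012))
E
```

```text
left row
 [[0.5501 0.2506 0.085 ]
 [0.5198 0.2571 0.085 ]
 [0.4894 0.2627 0.085 ]
 [0.4594 0.269  0.085 ]] [0.031  0.0309 0.0307]
y axis [-0.976   0.1963] 0.9955690641647028
rack [0.5314 0.2382] yaw x 1.372318910853076
hole 1 [0.4832 0.2316]
hole 2 [0.5136 0.2255]
hole 3 [0.5439 0.2193]
hole 4 [0.5743 0.2132]
[[181.4856 198.7328]]
tube 1 [0.4854 0.2325 0.145 ] 
tube 2 [0.5148 0.2262 0.145 ] (array([0.5144, 0.2257, 0.1472]), np.float64(0.00016188711347913407))
tube 3 [0.5473 0.2195 0.145 ] (array([0.5459, 0.2189, 0.1462]), np.float64(0.0021920273973621476))
tube 4 [0.578  0.2157 0.145 ] (array([0.5753, 0.2146, 0.1474]), np.float64(0.004100488313190677))
[[0.5726 0.0515 0.058 ]
 [0.5584 0.0209 0.058 ]
 [0.5276 0.0354 0.058 ]
 [0.5416 0.0659 0.058 ]] [0.5501 0.0434 0.058 ] [0.0239 0.024  0.0239 0.024 ] [  19.6443  -69.5423 -160.4349  110.6597]
screw [ 0.5247 -0.0111  0.012 ]
screw [0.4949 0.0687 0.012 ]
```

```bash
cat >> h.py <<'E'
np.set_printoptions(precision=4,suppress=True)
HOLE=np.array([[.4837,.2318],[.5140,.2256],[.5445,.2193],[.5748,.2134]])
PO=np.array([[.5726,.0515],[.5584,.0209],[.5276,.0354],[.5416,.0659]])
def go(p,yaw=None):
    "tool-frame shift in cm to target point p and yaw turn about tool z"
    o=get_obs(); M=R.from_euler("xyz",o["ee_rot"]).as_matrix()
    d=M.T@(np.array(p)-o["tool_pos"])*100
    print("t",round(o["time"],2),"pos",o["tool_pos"],"rot",o["ee_rot"],"F",o["wrist_force"],"w",round(o["width"],4))
    tz=0
    if yaw is not None:
        T=R.from_euler("xyz",[np.pi,0,yaw]).as_matrix(); rv=R.from_matrix(M.T@T).as_rotvec(); print("turn",rv)
    print("shift cm",d)
E
python3 -c "
from h import *
go([*HOLE[0],.2],2.943)"
```

```text
t 0.4 pos [0.1848 0.5179 0.2053] rot [-3.1414 -0.      2.7988] F [-0.3556  0.5373  0.5053] w 0.0943
turn [-0.0002 -0.     -0.1442]
shift cm [-37.7641 -16.9039   0.5375]
```

Call:
step_arm --increments "-3.78 -1.69 0 0 0 0;-3.78 -1.69 0 0 0 0;-3.78 -1.69 0 0 0 0;-3.78 -1.69 0 0 0 0;-3.78 -1.69 0 0 0 0" --claw -0.2

```text
time: 0.9
tool_pos: [0.3354, 0.3737, 0.2057]
ee_rot: [3.141, 0.0, 2.799]
wrist_force: [0.7, 0.5, -0.9]
width: 0.0582
```

Call:
step_arm --increments "-3.78 -1.69 0 0 0 0;-3.78 -1.69 0 0 0 0;-3.78 -1.69 0 0 0 0;-3.78 -1.69 0 0 0 0;-3.78 -1.69 0.5 0 0 -0.144"

```text
time: 1.4
tool_pos: [0.4856, 0.2306, 0.2015]
ee_rot: [3.14, 0.002, 2.946]
wrist_force: [0.4, 0.2, 0.7]
width: 0.0562
```

Call:
step_arm --increments "0 0 0 0 0 0;0 0 0 0 0 0;0 0 0 0 0 0"

```text
time: 1.7
tool_pos: [0.4835, 0.2325, 0.2007]
ee_rot: [3.141, -0.0, 2.943]
wrist_force: [-0.2, -0.1, -0.0]
width: 0.0561
```

```bash
python3 -c "
from h import *
go([*HOLE[0],.109],2.943)
a=snapshot('top')[110:215,130:270];b=snapshot('side')[100:285,150:330]
f=lambda im,s:cv2.resize(im,s,interpolation=cv2.INTER_CUBIC)
cv2.imwrite('pics/g1.png',np.hstack([f(a,(560,420))[:,140:500],f(b,(410,420))])[:,:,::-1])
o=get_obs();print(proj('top',o['tool_pos']),proj('side',o['tool_pos']))"
```

```text
t 1.7 pos [0.4835 0.2325 0.2007] rot [ 3.141  -0.0003  2.9427] F [-0.1585 -0.1332 -0.0299] w 0.0561
turn [ 0.0006 -0.0003 -0.0003]
shift cm [-0.0348 -0.0685  9.166 ]
[[174.9454 180.3345]] [[231.5955 180.6937]]
```

View pics/g1.png

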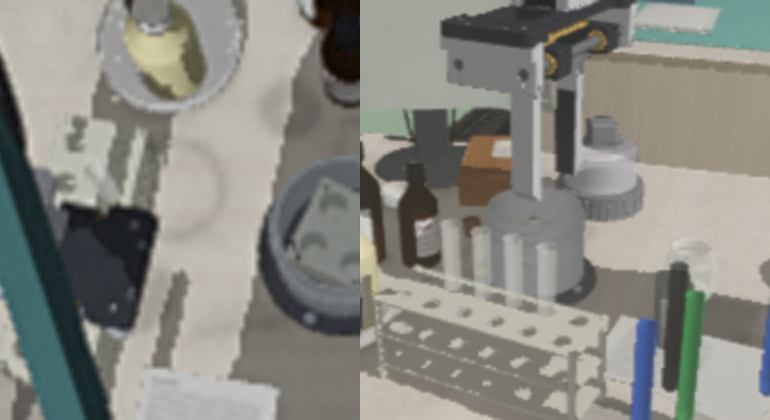

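Call:
step_arm --increments "0 -0.07 2.5 0 0 0;0 0 2.5 0 0 0;0 0 2.2 0 0 0;0 0 2 0 0 0;0 0 0 0 0 0"

```text
time: 2.3
tool_pos: [0.4811, 0.2314, 0.1054]
ee_rot: [-3.138, -0.006, 2.945]
wrist_force: [-0.3, -0.2, -0.5]
width: 0.0566
```

Call:
step_arm --increments "0 0 0 0 0 0;0 0 0 0 0 0;0 0 0 0 0 0;0 0 0 0 0 0;0 0 0 0 0 0" --claw 1

```text
time: 2.8
tool_pos: [0.4843, 0.2312, 0.1092]
ee_rot: [3.141, 0.001, 2.943]
wrist_force: [0.1, 0.1, 0.4]
width: 0.0197
```

```bash
python3 -c "
from h import *
go([*HOLE[0],.22],2.943)"
```

```text
t 2.8 pos [0.4843 0.2312 0.1092] rot [3.1409 0.0011 2.9427] F [0.1363 0.1383 0.3781] w 0.0197
turn [ 0.0007  0.0011 -0.0003]
shift cm [  0.0602   0.0528 -11.0809]
```

Call:
step_arm --increments "0 0 0 0 0 0;0 0 0 0 0 0;0 0 0 0 0 0"

```text
time: 3.1
tool_pos: [0.4843, 0.2312, 0.109]
ee_rot: [3.141, 0.001, 2.943]
wrist_force: [-0.3, 0.1, 2.4]
width: 0.0156
```

Call:
step_arm --increments "0 0 -1 0 0 0;0 0 -2.5 0 0 0;0 0 -3 0 0 0;0 0 -3 0 0 0;0 0 -1.5 0 0 0"

```text
time: 3.6
tool_pos: [0.4849, 0.2314, 0.2221]
ee_rot: [3.139, 0.004, 2.943]
wrist_force: [-0.0, -0.0, 0.2]
width: 0.016
```

Call:
step_arm --increments "0 0 0 0 0 0;0 0 0 0 0 0"

```text
time: 3.8
tool_pos: [0.4836, 0.231, 0.2175]
ee_rot: [-3.141, -0.001, 2.943]
wrist_force: [-0.4, -0.8, -0.3]
width: 0.0158
```

```bash
python3 -c "
from h import *
go([*PO[0],.22],2.943)"
```

```text
t 3.8 pos [0.4836 0.231  0.2175] rot [-3.141  -0.0011  2.9428] F [-0.3866 -0.7628 -0.3431] w 0.0158
turn [-0.0006 -0.0011 -0.0002]
shift cm [-12.27   -15.8378  -0.2493]
```

Call:
step_arm --increments "-2 -2.6 0 0 0 0;-2 -2.6 0 0 0 0;-2 -2.6 0 0 0 0;-2 -2.6 0 0 0 0;-2 -2.6 0 0 0 0"

```text
time: 4.3
tool_pos: [0.5556, 0.0827, 0.2156]
ee_rot: [-3.141, -0.005, 2.943]
wrist_force: [0.7, -0.1, -0.2]
width: 0.0162
```

Call:
step_arm --increments "-2 -2.6 0 0 0 0;-0.27 -0.24 0 0 0 0;0 0 0 0 0 0;0 0 0 0 0 0;0 0 0 0 0 0"

```text
time: 4.8
tool_pos: [0.5723, 0.0529, 0.2181]
ee_rot: [3.141, -0.001, 2.945]
wrist_force: [0.5, 0.3, 0.8]
width: 0.0161
```

```bash
python3 -c "
from h import *
go([*PO[0],.104],2.943)
b=(205,110,275,215)
a=snapshot('top')[120:210,205:295];c=snapshot('side')[130:250,180:270]
f=lambda im,s:cv2.resize(im,s,interpolation=cv2.INTER_CUBIC)
cv2.imwrite('pics/p1.png',np.hstack([f(c,(450,600))])[:,:,::-1])
o=get_obs();M=R.from_euler('xyz',o['ee_rot']).as_matrix();b=o['tool_pos']+M[:,2]*.092
print(b,proj('side',[b,[*PO[0],.058],o['tool_pos']]))"
```

```text
t 4.8 pos [0.5723 0.0529 0.2181] rot [ 3.1412 -0.001   2.9445] F [0.4905 0.3108 0.8334] w 0.0161
turn [ 0.0004 -0.001   0.0015]
shift cm [-0.0662 -0.131  11.4084]
[0.5725 0.0527 0.1265] [[216.9807 176.753 ]
 [217.5126 202.3896]
 [216.4176 139.1235]]
```

View pics/p1.png

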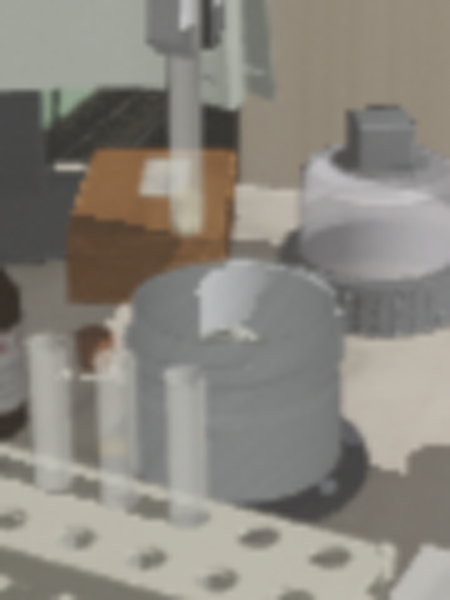

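Call:
step_arm --increments "-0.06 -0.13 1.3 0 0 0;0 0 1.7 0 0 0;0 0 1.7 0 0 0;0 0 1.3 0 0 0;0 0 0 0 0 0"

```text
time: 5.4
tool_pos: [0.5715, 0.0504, 0.1553]
ee_rot: [-3.141, -0.005, 2.943]
wrist_force: [0.6, 0.4, -0.3]
width: 0.0164
```

Call:
step_arm --increments "0 0 0.4 0 0 0;0 0 0.5 0 0 0;0 0 0.5 0 0 0;0 0 0 0 0 0;0 0 0 0 0 0"

```text
time: 5.9
tool_pos: [0.5734, 0.0503, 0.1446]
ee_rot: [3.141, 0.0, 2.943]
wrist_force: [0.9, -0.4, 0.2]
width: 0.016
```

Call:
step_arm --increments "0.02 0.08 0.6 0 0 0;0 0 1 0 0 0;0 0 1 0 0 0;0 0 0.8 0 0 0;0 0 0 0 0 0"

```text
time: 6.4
tool_pos: [0.5726, 0.0512, 0.1084]
ee_rot: [-3.142, -0.002, 2.943]
wrist_force: [1.2, 0.2, -0.6]
width: 0.0162
```

Call:
step_arm --increments "0 0 0 0 0 0;0 0 0 0 0 0"

```text
time: 6.6
tool_pos: [0.5732, 0.0509, 0.1108]
ee_rot: [-3.141, 0.0, 2.943]
wrist_force: [0.5, 0.2, 0.8]
width: 0.0163
```

Call:
step_arm --increments "0 0 0.3 0 0 0;0 0 0.25 0 0 0;0 0 0 0 0 0;0 0 0 0 0 0"

```text
time: 7.0
tool_pos: [0.5731, 0.051, 0.1049]
ee_rot: [-3.142, -0.0, 2.943]
wrist_force: [0.9, -0.0, 0.1]
width: 0.016
```

Call:
step_arm --increments "0 0 0 0 0 0;0 0 0 0 0 0;0 0 0 0 0 0;0 0 0 0 0 0" --claw -0.2

```text
time: 7.4
tool_pos: [0.5733, 0.051, 0.1051]
ee_rot: [3.141, 0.0, 2.943]
wrist_force: [-0.1, -0.5, 0.4]
width: 0.0446
```

Call:
step_arm --increments "0 0 -2 0 0 0;0 0 -3 0 0 0;0 0 -3 0 0 0;0 0 -2 0 0 0;0 0 0 0 0 0"

```text
time: 7.9
tool_pos: [0.5751, 0.051, 0.2092]
ee_rot: [3.14, 0.008, 2.943]
wrist_force: [0.1, -0.3, -0.4]
width: 0.0564
```

```bash
python3 -c "
from h import *
go([*HOLE[1],.205],2.943)"
```

```text
t 7.9 pos [0.5751 0.051  0.2092] rot [3.14   0.0078 2.9428] F [ 0.1097 -0.2935 -0.3607] w 0.0564
turn [ 0.0016  0.0078 -0.0002]
shift cm [ 9.4441 15.905   0.3748]
```

Call:
step_arm --increments "1.54 2.65 0 0 0 0;1.54 2.65 0 0 0 0;1.54 2.65 0 0 0 0;1.54 2.65 0 0 0 0;1.54 2.65 0 0 0 0"

```text
time: 8.4
tool_pos: [0.5227, 0.197, 0.203]
ee_rot: [-3.14, -0.002, 2.943]
wrist_force: [0.2, 0.4, 0.1]
width: 0.0566
```

Call:
step_arm --increments "1.54 2.65 0 0 0 0;0 0 0 0 0 0;0 0 0 0 0 0;0 0 0 0 0 0"

```text
time: 8.8
tool_pos: [0.5141, 0.2242, 0.204]
ee_rot: [-3.14, -0.001, 2.942]
wrist_force: [-0.3, -0.7, 0.6]
width: 0.0563
```

```bash
python3 -c "
from h import *
go([*HOLE[1],.109],2.943)"
```

```text
t 8.8 pos [0.5141 0.2242 0.204 ] rot [-3.1404 -0.001   2.9419] F [-0.2505 -0.6574  0.5942] w 0.0563
turn [-0.0012 -0.001  -0.0011]
shift cm [0.027  0.1491 9.5016]
```

Call:
step_arm --increments "0.03 0.13 2.5 0 0 0;0 0 2.5 0 0 0;0 0 2.5 0 0 0;0 0 2 0 0 0;0 0 0 0 0 0"

```text
time: 9.3
tool_pos: [0.5121, 0.2243, 0.1059]
ee_rot: [-3.138, -0.007, 2.941]
wrist_force: [-0.4, 0.6, -0.8]
width: 0.0565
```

Call:
step_arm --increments "0 0 0 0 0 0;0 0 0 0 0 0;0 0 0 0 0 0;0 0 0 0 0 0;0 0 0 0 0 0" --claw 1

```text
time: 9.8
tool_pos: [0.5144, 0.2266, 0.1107]
ee_rot: [3.141, 0.001, 2.943]
wrist_force: [0.1, -0.5, -1.2]
width: 0.0196
```

Call:
step_arm --increments "0 0 0 0 0 0;0 0 0 0 0 0;0 0 0 0 0 0"

```text
time: 10.1
tool_pos: [0.5142, 0.2262, 0.1105]
ee_rot: [-3.141, 0.001, 2.943]
wrist_force: [-0.7, -1.0, 3.5]
width: 0.0161
```

Call:
step_arm --increments "0 0 -1 0 0 0;0 0 -2.5 0 0 0;0 0 -3 0 0 0;0 0 -3 0 0 0;0 0 -2 0 0 0"

```text
time: 10.6
tool_pos: [0.5145, 0.2271, 0.2281]
ee_rot: [3.139, 0.003, 2.943]
wrist_force: [0.8, -0.1, -0.1]
width: 0.0166
```

Call:
step_arm --increments "0 0 0 0 0 0;0 0 0 0 0 0"

```text
time: 10.8
tool_pos: [0.514, 0.2267, 0.2248]
ee_rot: [3.141, 0.0, 2.943]
wrist_force: [-1.1, -0.1, 0.4]
width: 0.0168
```

```bash
python3 -c "
from h import *
go([*PO[1],.25],1.92)"
```

```text
t 10.8 pos [0.514  0.2267 0.2248] rot [3.141  0.0001 2.943 ] F [-1.1173 -0.0992  0.4456] w 0.0168
turn [ 0.0006 -0.0002  1.023 ]
shift cm [ -8.4162 -19.2992  -2.5257]
```

Call:
step_arm --increments "-1 -2.2 -1.3 0 0 0;-1.2 -2.8 -1.2 0 0 0;-1.25 -2.85 0 0 0 0;-1.25 -2.85 0 0 0 0;-1.25 -2.85 0 0 0 0"

```text
time: 11.3
tool_pos: [0.5449, 0.0809, 0.2475]
ee_rot: [-3.141, -0.004, 2.943]
wrist_force: [0.7, -0.6, 0.3]
width: 0.0162
```

Call:
step_arm --increments "-1.25 -2.85 0 0 0 0;-1.2 -2.9 0 0 0 0.1;0 0 0 0 0 0.14;0 0 0 0 0 0.14;0 0 0 0 0 0.14"

```text
time: 11.8
tool_pos: [0.5574, 0.0204, 0.2472]
ee_rot: [-3.139, -0.004, 2.416]
wrist_force: [-0.5, 0.2, -0.7]
width: 0.0163
```

Call:
step_arm --increments "0 0 0 0 0 0.14;0 0 0 0 0 0.14;0 0 0 0 0 0.14;0 0 0 0 0 0.083;0 0 0 0 0 0"

```text
time: 12.3
tool_pos: [0.5574, 0.0209, 0.2475]
ee_rot: [-3.138, -0.002, 1.92]
wrist_force: [0.2, 0.1, -0.3]
width: 0.0159
```

Call:
step_arm --increments "0 0 0 0 0 0;0 0 0 0 0 0"

```text
time: 12.5
tool_pos: [0.5579, 0.0207, 0.249]
ee_rot: [-3.14, -0.001, 1.921]
wrist_force: [-0.6, -0.3, -0.3]
width: 0.0158
```

```bash
python3 -c "
from h import *
go([*PO[1],.1055],1.92)"
```

```text
t 12.5 pos [0.5579 0.0207 0.249 ] rot [-3.1402 -0.0008  1.921 ] F [-0.5732 -0.2674 -0.3212] w 0.0158
turn [-0.0014 -0.0008  0.001 ]
shift cm [-0.0131  0.068  14.3521]
```

Call:
step_arm --increments "0 0.05 1.6 0 0 0;0 0 2.2 0 0 0;0 0 2.2 0 0 0;0 0 2 0 0 0;0 0 1.2 0 0 0"

```text
time: 13.0
tool_pos: [0.5578, 0.0209, 0.1557]
ee_rot: [-3.139, -0.001, 1.921]
wrist_force: [-0.6, -0.5, -0.8]
width: 0.016
```

Call:
step_arm --increments "0 0 0 0 0 0;0 0 0 0 0 0;0 0 0.5 0 0 0;0 0 0.5 0 0 0;0 0 0 0 0 0"

```text
time: 13.5
tool_pos: [0.5593, 0.0212, 0.148]
ee_rot: [3.14, -0.0, 1.92]
wrist_force: [1.7, 0.2, -1.1]
width: 0.0159
```

Call:
step_arm --increments "0 0 0 0 0 0"

```text
time: 13.6
tool_pos: [0.5592, 0.0212, 0.1481]
ee_rot: [3.14, -0.0, 1.92]
wrist_force: [1.1, 0.3, -0.2]
width: 0.0163
```

Call:
step_arm --increments "0 -0.06 0.5 0 0 0;0 0 0.7 0 0 0;0 0 0.3 0 0 0;0 0 0 0 0 0;0 0 0 0 0 0"

```text
time: 14.1
tool_pos: [0.5586, 0.0211, 0.1325]
ee_rot: [3.14, -0.001, 1.92]
wrist_force: [4.5, 2.3, -1.8]
width: 0.0159
```

Call:
step_arm --increments "0 0 0.7 0 0 0;0 0 0.8 0 0 0;0 0 0.7 0 0 0;0 0 0 0 0 0;0 0 0 0 0 0"

```text
time: 14.6
tool_pos: [0.5587, 0.0212, 0.1097]
ee_rot: [3.14, -0.001, 1.92]
wrist_force: [5.1, 3.5, -2.4]
width: 0.0165
```

Call:
step_arm --increments "0 0.1 0 0 0 0;0 0 0 0 0 0;0 0 0.2 0 0 0;0 0 0.15 0 0 0;0 0 0 0 0 0"

```text
time: 15.1
tool_pos: [0.5592, 0.0211, 0.1071]
ee_rot: [3.141, -0.0, 1.92]
wrist_force: [4.8, 2.5, -0.7]
width: 0.0159
```

Call:
step_arm --increments "0 0 0 0 0 0;0 0 0 0 0 0"

```text
time: 15.3
tool_pos: [0.5591, 0.0211, 0.1071]
ee_rot: [3.141, -0.0, 1.92]
wrist_force: [4.7, 2.6, 0.4]
width: 0.0161
```

Call:
step_arm --increments "0 0.1 0.1 0 0 0;0 0 0 0 0 0;0 0 0 0 0 0"

```text
time: 15.6
tool_pos: [0.5595, 0.0211, 0.106]
ee_rot: [-3.14, -0.0, 1.92]
wrist_force: [2.2, 1.2, 0.1]
width: 0.0162
```

Call:
step_arm --increments "0 0 0 0 0 0;0 0 0 0 0 0;0 0 0 0 0 0;0 0 0 0 0 0" --claw -0.2

```text
time: 16.0
tool_pos: [0.5595, 0.0211, 0.1061]
ee_rot: [-3.14, -0.0, 1.92]
wrist_force: [-0.7, -1.1, 0.4]
width: 0.0444
```

Call:
step_arm --increments "0 0 -2 0 0 0;0 0 -3 0 0 0;0 0 -3 0 0 0;0 0 -2 0 0 0;0 0 0 0 0 0"

```text
time: 16.5
tool_pos: [0.5617, 0.0211, 0.2105]
ee_rot: [3.135, 0.003, 1.92]
wrist_force: [0.4, 0.1, 0.6]
width: 0.0566
```

Call:
step_arm --increments "0 0 0 0 0 -0.14;0 0 0 0 0 -0.14;0 0 0 0 0 -0.14;0 0 0 0 0 -0.14;0 0 0 0 0 -0.14"

```text
time: 17.0
tool_pos: [0.5591, 0.0213, 0.2043]
ee_rot: [-3.14, -0.003, 2.625]
wrist_force: [-0.2, -0.9, -0.5]
width: 0.0562
```

Call:
step_arm --increments "0 0 0 0 0 -0.14;0 0 0 0 0 -0.14;0 0 0 0 0 -0.043;0 0 0 0 0 0;0 0 0 0 0 0"

```text
time: 17.5
tool_pos: [0.5594, 0.0213, 0.2051]
ee_rot: [-3.141, -0.002, 2.942]
wrist_force: [-0.6, 0.6, -0.2]
width: 0.0566
```

```bash
python3 -c "
from h import *
go([*HOLE[2],.205],2.943)"
```

```text
t 17.5 pos [0.5594 0.0213 0.2051] rot [-3.1413 -0.0023  2.9417] F [-0.5926  0.5891 -0.2358] w 0.0566
turn [-0.0003 -0.0023 -0.0013]
shift cm [ 5.3963 19.1083  0.0167]
```

Call:
step_arm --increments "0.9 3.18 0 0 0 0;0.9 3.18 0 0 0 0;0.9 3.18 0 0 0 0;0.9 3.18 0 0 0 0;0.9 3.18 0 0 0 0"

```text
time: 18.0
tool_pos: [0.5469, 0.1872, 0.2059]
ee_rot: [-3.141, -0.001, 2.942]
wrist_force: [-0.1, 0.6, 0.4]
width: 0.0564
```

Call:
step_arm --increments "0.9 3.2 0 0 0 0;0 0 0 0 0 0;0 0 0 0 0 0;0 0 0 0 0 0"

```text
time: 18.4
tool_pos: [0.5449, 0.2183, 0.2062]
ee_rot: [-3.141, -0.0, 2.942]
wrist_force: [0.4, -0.2, 0.4]
width: 0.0564
```

```bash
python3 -c "
from h import *
go([*HOLE[2],.109],2.943)
a=snapshot('top')[120:210,205:295];c=snapshot('side')[100:250,150:270]
f=lambda im,s:cv2.resize(im,s,interpolation=cv2.INTER_CUBIC)
cv2.imwrite('pics/p2.png',np.hstack([f(a,(440,440)),f(c,(352,440))])[:,:,::-1])"
```

```text
t 18.4 pos [0.5449 0.2183 0.2062] rot [-3.1408 -0.0003  2.9416] F [ 0.3826 -0.2127  0.3833] w 0.0564
turn [-0.0008 -0.0003 -0.0014]
shift cm [0.0526 0.0974 9.7163]
```

View pics/p2.png

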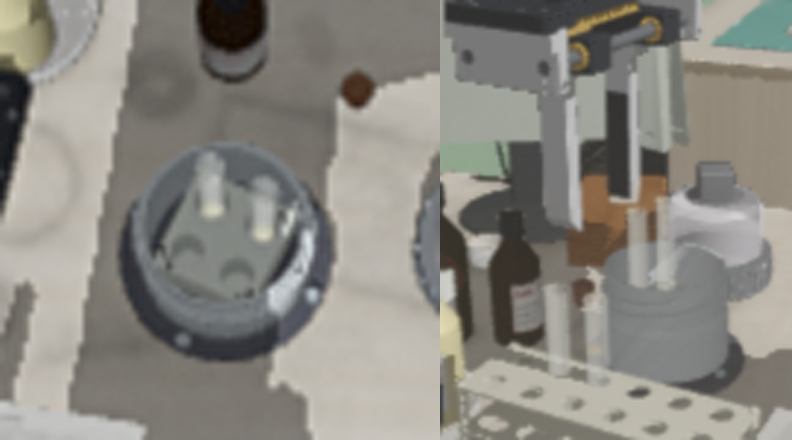

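Call:
step_arm --increments "0.04 0.08 2.5 0 0 0;0 0 2.5 0 0 0;0 0 2.5 0 0 0;0 0 2.2 0 0 0;0 0 0 0 0 0"

```text
time: 19.0
tool_pos: [0.5423, 0.2182, 0.1055]
ee_rot: [-3.138, -0.007, 2.941]
wrist_force: [-0.4, 0.8, -0.3]
width: 0.0563
```

Call:
step_arm --increments "0 0 0 0 0 0;0 0 0 0 0 0;0 0 0 0 0 0;0 0 0 0 0 0;0 0 0 0 0 0" --claw 1

```text
time: 19.5
tool_pos: [0.545, 0.2202, 0.1103]
ee_rot: [3.141, 0.001, 2.943]
wrist_force: [0.0, -0.9, -0.7]
width: 0.0199
```

Call:
step_arm --increments "0 0 0 0 0 0;0 0 0 0 0 0;0 0 0 0 0 0"

```text
time: 19.8
tool_pos: [0.5448, 0.2201, 0.11]
ee_rot: [3.141, 0.001, 2.943]
wrist_force: [-0.0, -0.7, 3.3]
width: 0.0159
```

Call:
step_arm --increments "0 0 -1.5 0 0 0;0 0 -3 0 0 0;0 0 -3.5 0 0 0;0 0 -3.5 0 0 0;0 0 -2.5 0 0 0"

```text
time: 20.3
tool_pos: [0.5449, 0.2204, 0.2534]
ee_rot: [3.139, 0.003, 2.943]
wrist_force: [0.1, -0.3, 0.4]
width: 0.016
```

Call:
step_arm --increments "0 0 0 0 0 0;0 0 0 0 0 0"

```text
time: 20.5
tool_pos: [0.5446, 0.2202, 0.2497]
ee_rot: [3.141, 0.001, 2.943]
wrist_force: [-0.1, 0.4, -0.8]
width: 0.0163
```

```bash
python3 -c "
from h import *
go([*PO[2],.25],2.943)"
```

```text
t 20.5 pos [0.5446 0.2202 0.2497] rot [3.141  0.0006 2.943 ] F [-0.1011  0.3679 -0.7742] w 0.0163
turn [ 0.0006  0.0006 -0.    ]
shift cm [ -1.9842 -18.4547  -0.0397]
```

Call:
step_arm --increments "-0.33 -3.08 0 0 0 0;-0.33 -3.08 0 0 0 0;-0.33 -3.08 0 0 0 0;-0.33 -3.08 0 0 0 0;-0.33 -3.08 0 0 0 0"

```text
time: 21.0
tool_pos: [0.5289, 0.0648, 0.2464]
ee_rot: [-3.141, -0.005, 2.943]
wrist_force: [-0.6, 0.3, 0.2]
width: 0.0162
```

Call:
step_arm --increments "-0.33 -3.05 0 0 0 0;0 0 0 0 0 0;0 0 0 0 0 0;0 0 0 0 0 0"

```text
time: 21.4
tool_pos: [0.5271, 0.0362, 0.2481]
ee_rot: [3.141, -0.003, 2.944]
wrist_force: [0.2, 0.8, 0.2]
width: 0.0163
```

```bash
python3 -c "
from h import *
go([*PO[2],.105],2.943)"
```

```text
t 21.4 pos [0.5271 0.0362 0.2481] rot [ 3.1412 -0.0025  2.9437] F [0.159  0.8166 0.1646] w 0.0163
turn [ 0.0003 -0.0025  0.0007]
shift cm [-0.1004 -0.0771 14.3102]
```

Call:
step_arm --increments "-0.1 -0.05 1.6 0 0 0;0 0 2.2 0 0 0;0 0 2.2 0 0 0;0 0 2 0 0 0;0 0 1.2 0 0 0"

```text
time: 21.9
tool_pos: [0.5274, 0.036, 0.155]
ee_rot: [-3.141, -0.004, 2.945]
wrist_force: [0.5, -0.2, -0.4]
width: 0.0162
```

Call:
step_arm --increments "0 0 0 0 0 0;0 0 0 0 0 0;0 0 0.5 0 0 0;0 0 0.5 0 0 0;0 0 0 0 0 0"

```text
time: 22.4
tool_pos: [0.5282, 0.0346, 0.1471]
ee_rot: [3.142, -0.001, 2.943]
wrist_force: [-0.4, -0.6, -0.0]
width: 0.0161
```

Call:
step_arm --increments "0 0 0.5 0 0 0;0 0 0.5 0 0 0;0 0 0 0 0 0;0 0 0 0 0 0"

```text
time: 22.8
tool_pos: [0.5283, 0.0346, 0.1372]
ee_rot: [3.142, -0.001, 2.943]
wrist_force: [-0.3, -0.5, 0.2]
width: 0.016
```

Clean entry.

Call:
step_arm --increments "0 0.05 0.7 0 0 0;0 0 0.9 0 0 0;0 0 0.9 0 0 0;0 0 0.4 0 0 0;0 0 0 0 0 0"

```text
time: 23.3
tool_pos: [0.5277, 0.0351, 0.107]
ee_rot: [-3.141, -0.002, 2.943]
wrist_force: [-0.1, -0.1, 0.4]
width: 0.0163
```

Call:
step_arm --increments "0 0 0 0 0 0;0 0 0.2 0 0 0;0 0 0 0 0 0;0 0 0 0 0 0"

```text
time: 23.7
tool_pos: [0.5287, 0.0351, 0.1067]
ee_rot: [3.141, 0.001, 2.943]
wrist_force: [0.2, 0.4, 0.6]
width: 0.0159
```

Call:
step_arm --increments "0 0 0.12 0 0 0;0 0 0 0 0 0;0 0 0 0 0 0"

```text
time: 24.0
tool_pos: [0.5285, 0.0351, 0.1053]
ee_rot: [3.142, 0.0, 2.943]
wrist_force: [0.0, 0.7, -0.4]
width: 0.0162
```

Call:
step_arm --increments "0 0 0 0 0 0;0 0 0 0 0 0;0 0 0 0 0 0;0 0 0 0 0 0" --claw -0.2

```text
time: 24.4
tool_pos: [0.5286, 0.0351, 0.1053]
ee_rot: [3.141, 0.0, 2.943]
wrist_force: [-0.1, -0.1, -0.6]
width: 0.0444
```

Call:
step_arm --increments "0 0 -2 0 0 0;0 0 -3 0 0 0;0 0 -3 0 0 0;0 0 -2 0 0 0;0 0 0 0 0 0"

```text
time: 24.9
tool_pos: [0.5305, 0.0351, 0.2092]
ee_rot: [3.14, 0.008, 2.943]
wrist_force: [-0.3, 1.2, 0.3]
width: 0.0564
```

Call:
step_arm --increments "0 0 0 0 0 0;0 0 0 0 0 0"

```text
time: 25.1
tool_pos: [0.5277, 0.0351, 0.2033]
ee_rot: [-3.141, -0.003, 2.943]
wrist_force: [0.1, -0.1, -0.5]
width: 0.0566
```

```bash
python3 -c "
from h import *
go([*HOLE[3],.205],2.943)"
```

```text
t 25.1 pos [0.5277 0.0351 0.2033] rot [-3.1411 -0.0032  2.9428] F [ 0.0626 -0.0919 -0.4988] w 0.0566
turn [-0.0004 -0.0032 -0.0002]
shift cm [-1.099  18.4048 -0.1816]
```

Call:
step_arm --increments "-0.17 3.07 0 0 0 0;-0.17 3.07 0 0 0 0;-0.17 3.07 0 0 0 0;-0.17 3.07 0 0 0 0;-0.17 3.07 0 0 0 0"

```text
time: 25.6
tool_pos: [0.5665, 0.1849, 0.203]
ee_rot: [-3.14, -0.003, 2.943]
wrist_force: [1.2, -0.3, 0.4]
width: 0.0565
```

Call:
step_arm --increments "-0.18 3.1 0 0 0 0;0 0 0 0 0 0;0 0 0 0 0 0;0 0 0 0 0 0"

```text
time: 26.0
tool_pos: [0.5746, 0.2129, 0.2043]
ee_rot: [-3.14, -0.002, 2.942]
wrist_force: [-0.2, -0.5, 0.6]
width: 0.0564
```

```bash
python3 -c "
from h import *
go([*HOLE[3],.110],2.943)"
```

```text
t 26.0 pos [0.5746 0.2129 0.2043] rot [-3.1402 -0.0016  2.942 ] F [-0.183  -0.5094  0.5865] w 0.0564
turn [-0.0014 -0.0016 -0.001 ]
shift cm [-0.0266  0.0636  9.4256]
```

Call:
step_arm --increments "-0.03 0.06 2.5 0 0 0;0 0 2.5 0 0 0;0 0 2.5 0 0 0;0 0 1.9 0 0 0;0 0 0 0 0 0"

```text
time: 26.5
tool_pos: [0.5731, 0.2124, 0.1075]
ee_rot: [-3.138, -0.007, 2.941]
wrist_force: [-0.2, 0.7, 0.4]
width: 0.0562
```

Call:
step_arm --increments "0 0 0 0 0 0;0 0 0 0 0 0;0 0 0 0 0 0;0 0 0 0 0 0;0 0 0 0 0 0" --claw 1

```text
time: 27.0
tool_pos: [0.5758, 0.2146, 0.1121]
ee_rot: [3.141, 0.001, 2.943]
wrist_force: [-0.1, 0.2, 0.4]
width: 0.0199
```

Call:
step_arm --increments "0 0 0 0 0 0;0 0 0 0 0 0;0 0 0 0 0 0"

```text
time: 27.3
tool_pos: [0.5757, 0.2144, 0.1118]
ee_rot: [-3.142, 0.001, 2.943]
wrist_force: [-1.0, -0.9, 2.5]
width: 0.0159
```

Call:
step_arm --increments "0 0 -1.5 0 0 0;0 0 -3 0 0 0;0 0 -3.5 0 0 0;0 0 -3.5 0 0 0;0 0 -2.5 0 0 0"

```text
time: 27.8
tool_pos: [0.5758, 0.2149, 0.2553]
ee_rot: [3.139, 0.003, 2.943]
wrist_force: [0.1, 0.4, -1.3]
width: 0.0164
```

Call:
step_arm --increments "0 0 0 0 0 0;0 0 0 0 0 0"

```text
time: 28.0
tool_pos: [0.5755, 0.2147, 0.2515]
ee_rot: [3.141, 0.001, 2.943]
wrist_force: [-0.6, 0.9, -0.9]
width: 0.0162
```

```bash
python3 -c "
from h import *
go([*PO[3],.25],1.92)"
```

```text
t 28.0 pos [0.5755 0.2147 0.2515] rot [3.141  0.0006 2.943 ] F [-0.5992  0.8807 -0.9355] w 0.0162
turn [0.0009 0.0002 1.023 ]
shift cm [  0.3882 -15.2522   0.1394]
```

Call:
step_arm --increments "0.08 -3.05 0 0 0 0;0.08 -3.05 0 0 0 0;0.08 -3.05 0 0 0 0;0.08 -3.05 0 0 0 0;0.08 -3.05 0 0 0 0.1"

```text
time: 28.5
tool_pos: [0.5399, 0.0648, 0.2481]
ee_rot: [-3.14, -0.005, 2.841]
wrist_force: [0.5, 0.3, 0.1]
width: 0.016
```

Call:
step_arm --increments "0 0 0 0 0 0.14;0 0 0 0 0 0.14;0 0 0 0 0 0.14;0 0 0 0 0 0.14;0 0 0 0 0 0.14"

```text
time: 29.0
tool_pos: [0.5402, 0.0658, 0.2481]
ee_rot: [-3.137, -0.003, 2.137]
wrist_force: [0.0, 1.0, 0.2]
width: 0.0163
```

Call:
step_arm --increments "0 0 0 0 0 0.14;0 0 0 0 0 0.083;0 0 0 0 0 0;0 0 0 0 0 0;0 0 0 0 0 0"

```text
time: 29.5
tool_pos: [0.541, 0.0658, 0.2502]
ee_rot: [-3.14, -0.001, 1.921]
wrist_force: [-1.0, -0.5, -0.4]
width: 0.016
```

```bash
python3 -c "
from h import *
go([*PO[3],.107],1.92)"
```

```text
t 29.5 pos [0.541  0.0658 0.2502] rot [-3.1398 -0.0008  1.921 ] F [-1.0302 -0.4893 -0.4379] w 0.016
turn [-0.0018 -0.0008  0.001 ]
shift cm [-0.0212  0.0824 14.316 ]
```

Call:
step_arm --increments "-0.04 0.12 1.6 0 0 0;0 0 2.2 0 0 0;0 0 2.2 0 0 0;0 0 2 0 0 0;0 0 1.2 0 0 0"

```text
time: 30.0
tool_pos: [0.5417, 0.0658, 0.157]
ee_rot: [-3.139, -0.001, 1.921]
wrist_force: [-0.5, 0.7, -0.8]
width: 0.016
```

Call:
step_arm --increments "0 0 0 0 0 0;0 0 0 0 0 0;0 0 0.5 0 0 0;0 0 0.5 0 0 0;0 0 0 0 0 0"

```text
time: 30.5
tool_pos: [0.543, 0.066, 0.1491]
ee_rot: [3.141, -0.0, 1.92]
wrist_force: [0.8, 0.6, -0.3]
width: 0.0159
```

Call:
step_arm --increments "0 0 0.5 0 0 0;0 0 0.5 0 0 0;0 0 0 0 0 0;0 0 0 0 0 0"

```text
time: 30.9
tool_pos: [0.5429, 0.0661, 0.139]
ee_rot: [3.141, -0.001, 1.92]
wrist_force: [1.1, 0.1, -1.5]
width: 0.0158
```

Call:
step_arm --increments "0 0 0.7 0 0 0;0 0 0.9 0 0 0;0 0 0.9 0 0 0;0 0 0.3 0 0 0;0 0 0 0 0 0"

```text
time: 31.4
tool_pos: [0.5427, 0.0661, 0.1103]
ee_rot: [-3.142, -0.001, 1.92]
wrist_force: [3.3, 2.4, -1.9]
width: 0.0161
```

Call:
step_arm --increments "0 0 0 0 0 0;0 0 0 0 0 0"

```text
time: 31.6
tool_pos: [0.5428, 0.066, 0.1112]
ee_rot: [3.141, -0.0, 1.92]
wrist_force: [3.0, 2.6, -2.6]
width: 0.0163
```

Call:
step_arm --increments "0 0.12 0.1 0 0 0;0 0 0.2 0 0 0;0 0 0.1 0 0 0;0 0 0 0 0 0;0 0 0 0 0 0"

```text
time: 32.1
tool_pos: [0.5435, 0.066, 0.107]
ee_rot: [-3.141, 0.0, 1.92]
wrist_force: [0.8, -0.3, -0.5]
width: 0.016
```

Call:
step_arm --increments "0 0 0 0 0 0;0 0 0 0 0 0;0 0 0 0 0 0;0 0 0 0 0 0" --claw -0.2

```text
time: 32.5
tool_pos: [0.5437, 0.0662, 0.1073]
ee_rot: [-3.141, -0.0, 1.92]
wrist_force: [0.7, 0.0, 0.7]
width: 0.0446
```

Call:
step_arm --increments "0 0 -2 0 0 0;0 0 -3 0 0 0;0 0 -3 0 0 0;0 0 -3 0 0 0;0 0 -3 0 0 0"

```text
time: 33.0
tool_pos: [0.5436, 0.0662, 0.2485]
ee_rot: [-3.142, -0.0, 1.92]
wrist_force: [0.3, 0.4, -0.6]
width: 0.0562
```

Call:
step_arm --increments "4 0 0 0 0 0;4 0 0 0 0 0;4 0 0 0 0 0;0 0 0 0 0 0;0 0 0 0 0 0" --claw -1

```text
time: 33.5
tool_pos: [0.5025, 0.1795, 0.2473]
ee_rot: [3.142, 0.001, 1.922]
wrist_force: [0.2, -0.5, 0.5]
width: 0.0924
```

```bash
python3 -c "
from h import *
t=np.mean([snapshot('top').astype(float) for _ in range(3)],0); s=np.mean([snapshot('side').astype(float) for _ in range(3)],0)
np.save('top2.npy',t);np.save('side2.npy',s)
go([0.5,-.17,.25])
a=t[130:205,220:355].astype(np.uint8);c=s[140:240,170:290].astype(np.uint8)
f=lambda im,s:cv2.resize(im,s,interpolation=cv2.INTER_CUBIC)
A=f(a,(810,450))[:,:790]; cv2.imwrite('pics/l1.png',A[:,:,::-1])
cv2.imwrite('pics/l2.png',f(c,(720,600))[:,:,::-1])"
```

```text
t 33.8 pos [0.5032 0.178  0.2472] rot [-3.1414  0.0001  1.918 ] F [0.0635 0.2114 0.1755] w 0.0937
shift cm [-32.6111 -12.1408  -0.2787]
```

View pics/l1.png

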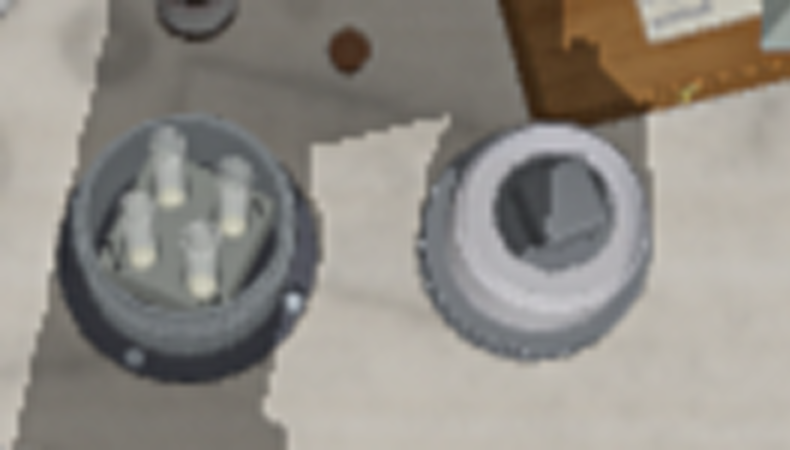

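View pics/l2.png

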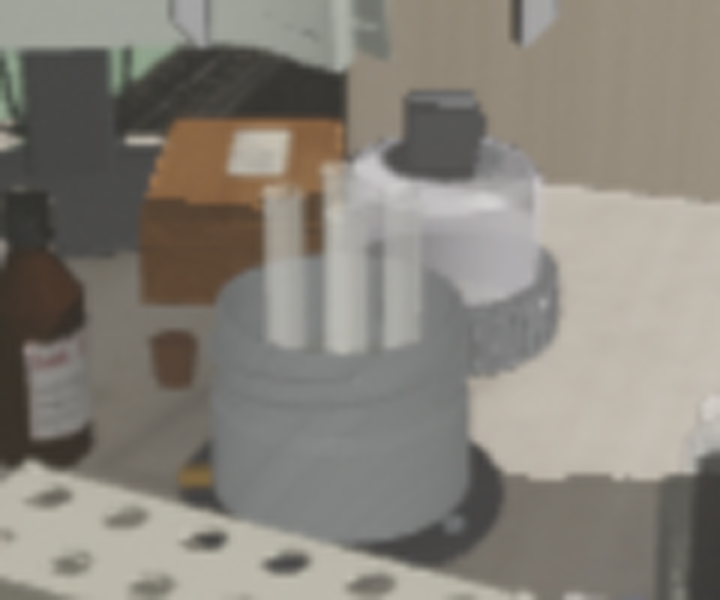

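```bash
python3 -c "
from h import *
t=np.load('top2.npy');s=np.load('side2.npy')
f=lambda im,b,k,g:cv2.resize(np.clip(im[b[1]:b[3],b[0]:b[2]].astype(np.float32)*g,0,255).astype(np.uint8),None,fx=k,fy=k,interpolation=cv2.INTER_CUBIC)
A=f(t,(298,150,328,180),16,1.6);B=f(s,(225,150,265,180),8,1.6)
B=np.vstack([B,np.zeros((240,320,3),np.uint8)])
cv2.imwrite('pics/boss.png',np.hstack([A,B])[:,:,::-1])"
```

```text
(no output)
```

View pics/boss.png

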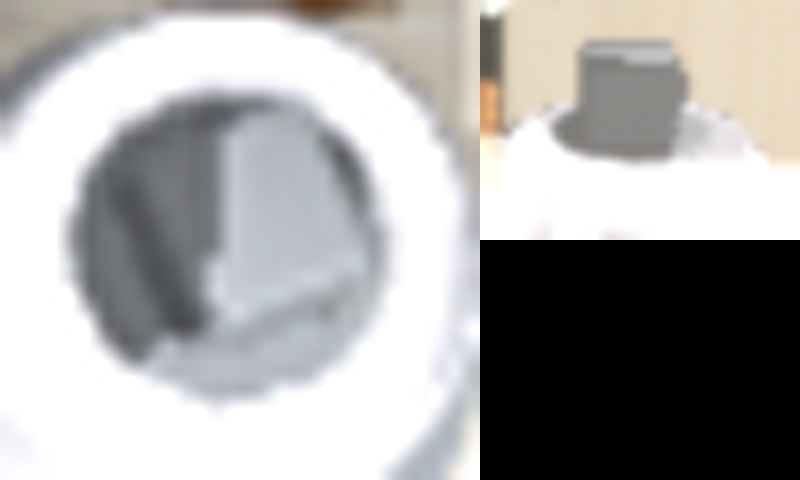

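```bash
python3 -c "
from h import *
T=lambda c:((c[0]+.5)/16-.5+298,(c[1]+.5)/16-.5+150)
S=lambda c:((c[0]-480+.5)/8-.5+225,(c[1]+.5)/8-.5+150)
print('disc',onz('top',T((225,245)),.09))
for c in((360,268),(187,332),(312,105)): print(onz('top',T(c),.118))
cen=onz('top',T((225,245)),.09)[:2]
for th in(17,20,23):
  q=[[*(cen+.018*np.array([[np.cos(a),-np.sin(a)],[np.sin(a),np.cos(a)]])@c),.118] for a in[np.radians(th)] for c in([1,1],[1,-1],[-1,-1],[-1,1])]
  p=proj('top',q); print(th,((p-[298,150]+.5)*16-.5).round()); p=proj('side',q); print(((p-[225,150]+.5)*8-.5+[480,0]).round())
g=get_obs();print(g['joint_positions'])
t=cv2.GaussianBlur(np.load('top2.npy').astype(np.uint8),(3,3),0)
go([*cen,.25],1.92)
"
```

```text
disc [ 0.5549 -0.1329  0.09  ]
[ 0.5443 -0.1523  0.118 ]
[ 0.5325 -0.1218  0.118 ]
[ 0.5736 -0.1444  0.118 ]
17 [[120. 140.]
 [315.  84.]
 [378. 276.]
 [182. 332.]]
[[586.  71.]
 [583.  38.]
 [683.  38.]
 [689.  72.]]
20 [[116. 146.]
 [308.  81.]
 [381. 269.]
 [189. 335.]]
[[588.  72.]
 [581.  38.]
 [680.  37.]
 [691.  71.]]
23 [[113. 153.]
 [301.  78.]
 [384. 262.]
 [196. 339.]]
[[591.  73.]
 [578.  39.]
 [677.  36.]
 [694.  70.]]
[ 0.2338  0.0468  1.3317 -0.0001  1.7633 -0.1134]
t 33.8 pos [0.5032 0.178  0.2472] rot [-3.1414  0.0001  1.918 ] F [0.0635 0.2114 0.1755] w 0.0937
turn [-0.0002  0.0001 -0.002 ]
shift cm [-30.9955  -5.7143  -0.2803]
```

Call:
step_arm --increments "-3.44 -0.63 0 0 0 0;-3.44 -0.63 0 0 0 0;-3.44 -0.63 0 0 0 0;-3.44 -0.63 0 0 0 0;-3.44 -0.63 0 0 0 0" --claw -0.3

```text
time: 34.3
tool_pos: [0.5322, 0.0044, 0.2473]
ee_rot: [3.141, 0.0, 1.919]
wrist_force: [0.4, 0.4, 0.4]
width: 0.0617
```

Call:
step_arm --increments "-3.44 -0.63 0 0 0 0;-3.44 -0.63 0 0 0 0;-3.44 -0.63 0 0 0 0;-3.44 -0.63 0 0 0 0;0 0 0 0 0 0.145"

```text
time: 34.8
tool_pos: [0.5553, -0.1363, 0.2463]
ee_rot: [-3.14, 0.001, 1.765]
wrist_force: [-0.6, 0.6, 0.4]
width: 0.0613
```

Call:
step_arm --increments "0 0 0 0 0 0.145;0 0 0 0 0 0.145;0 0 0 0 0 0.145;0 0 0 0 0 0.145;0 0 0 0 0 0.145"

```text
time: 35.3
tool_pos: [0.5552, -0.1322, 0.2471]
ee_rot: [-3.141, 0.0, 1.042]
wrist_force: [-1.2, -0.0, 0.4]
width: 0.0613
```

Call:
step_arm --increments "0 0 0 0 0 0.145;0 0 0 0 0 0.145;0 0 0 0 0 0.145;0 0 0 0 0 0.145;0 0 0 0 0 0.118"

```text
time: 35.8
tool_pos: [0.5552, -0.1322, 0.2471]
ee_rot: [-3.141, 0.0, 0.345]
wrist_force: [-0.3, -0.8, -0.5]
width: 0.0613
```

Call:
step_arm --increments "0 0 0 0 0 0;0 0 0 0 0 0;0 0 0 0 0 0"

```text
time: 36.1
tool_pos: [0.5553, -0.1317, 0.2472]
ee_rot: [-3.141, 0.0, 0.353]
wrist_force: [0.9, 0.0, -0.6]
width: 0.0608
```

```bash
python3 -c "
from h import *
go([.5555,-.132,.095],.349)
t=snapshot('top');s=snapshot('side')
f=lambda im,s:cv2.resize(im,s,interpolation=cv2.INTER_CUBIC)
a=t[130:200,280:345];c=s[110:210,215:295]
cv2.imwrite('pics/l3.png',np.hstack([f(a,(400,430)),f(c,(344,430))])[:,:,::-1])
"
```

```text
t 36.1 pos [ 0.5553 -0.1317  0.2472] rot [-3.1415  0.      0.3529] F [ 0.9072  0.0116 -0.6407] w 0.0608
turn [-0.0001  0.      0.0039]
shift cm [ 0.0026  0.0393 15.2199]
```

View pics/l3.png

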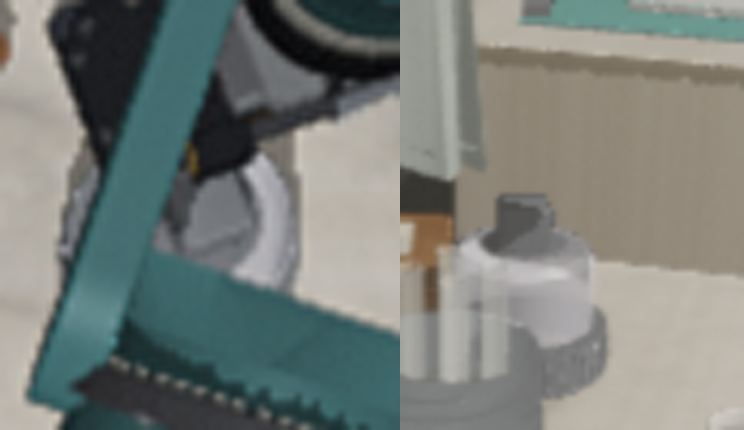

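Call:
step_arm --increments "0 0.03 2.5 0 0 0;0 0 3 0 0 0;0 0 3 0 0 0;0 0 2.5 0 0 0;0 0 1.5 0 0 0"

```text
time: 36.7
tool_pos: [0.5543, -0.1312, 0.1196]
ee_rot: [-3.139, 0.003, 0.352]
wrist_force: [-0.7, -0.5, -0.5]
width: 0.0608
```

Call:
step_arm --increments "0 0 0 0 0 0;0 0 0 0 0 0;0 0 1.3 0 0 0;0 0 1.2 0 0 0;0 0 0 0 0 0"

```text
time: 37.2
tool_pos: [0.5542, -0.1312, 0.095]
ee_rot: [-3.139, 0.003, 0.352]
wrist_force: [-1.1, 1.1, 0.2]
width: 0.0612
```

Call:
step_arm --increments "0 0 0 0 0 0;0 0 0 0 0 0"

```text
time: 37.4
tool_pos: [0.5557, -0.1317, 0.0976]
ee_rot: [3.141, -0.001, 0.352]
wrist_force: [0.6, -0.1, -0.5]
width: 0.0611
```

Call:
step_arm --increments "0 0 0 0 0 0;0 0 0 0 0 0;0 0 0 0 0 0;0 0 0 0 0 0;0 0 0 0 0 0" --claw 0.4

```text
time: 37.9
tool_pos: [0.5558, -0.1319, 0.0976]
ee_rot: [3.141, -0.001, 0.352]
wrist_force: [0.9, -0.5, 1.3]
width: 0.0358
```

Call:
step_arm --increments "0 0 0 0 0 0;0 0 0 0 0 0"

```text
time: 38.1
tool_pos: [0.5557, -0.1319, 0.0976]
ee_rot: [3.141, -0.001, 0.352]
wrist_force: [-0.3, -0.9, 2.1]
width: 0.0357
```

```bash
python3 -c "
from h import *
go([.5555,-.132,.095],.349); print(get_obs()['wrist_torque'])"
```

```text
t 38.1 pos [ 0.5557 -0.1319  0.0976] rot [ 3.1409 -0.0005  0.3517] F [-0.2967 -0.9449  2.0868] w 0.0357
turn [ 0.0007 -0.0005  0.0027]
shift cm [-0.0254  0.0038  0.2614]
[-0.2752  0.0927  0.0525]
```

Call:
step_arm --increments "0 0 0 0 0 0;0 0 0 0 0 0;0 0 0 0 0 0;0 0 0 0 0 0;0 0 0 0 0 0" --claw -0.3

```text
time: 38.6
tool_pos: [0.5554, -0.1315, 0.0971]
ee_rot: [-3.141, 0.0, 0.352]
wrist_force: [0.5, 0.1, -0.3]
width: 0.061
```

Call:
step_arm --increments "0 0 -0.3 0 0 -0.145;0 0 0 0 0 -0.145;0 0 0 0 0 -0.145;0 0 0 0 0 -0.145;0 0 0 0 0 -0.145"

```text
time: 39.1
tool_pos: [0.5555, -0.1315, 0.1002]
ee_rot: [-3.141, -0.0, 1.083]
wrist_force: [0.2, 0.7, 0.4]
width: 0.0609
```

Call:
step_arm --increments "0 0 0 0 0 -0.145;0 0 0 0 0 -0.145;0 0 0 0 0 -0.145;0 0 0 0 0 -0.145;0 0 0 0 0 -0.145"

```text
time: 39.6
tool_pos: [0.5555, -0.1315, 0.1002]
ee_rot: [3.142, -0.0, 1.808]
wrist_force: [1.0, 0.1, 0.3]
width: 0.0611
```

Call:
step_arm --increments "0 0 0.3 0 0 -0.118;0 0 0 0 0 0;0 0 0 0 0 0"

```text
time: 39.9
tool_pos: [0.5554, -0.1315, 0.0972]
ee_rot: [-3.141, -0.0, 1.917]
wrist_force: [0.4, 0.5, -0.5]
width: 0.061
```

Call:
step_arm --increments "0 0 0 0 0 0;0 0 0 0 0 0;0 0 0 0 0 0;0 0 0 0 0 0;0 0 0 0 0 0" --claw 0.4

```text
time: 40.4
tool_pos: [0.5556, -0.1316, 0.0974]
ee_rot: [3.141, 0.0, 1.92]
wrist_force: [1.0, 0.6, 0.2]
width: 0.0361
```

Call:
step_arm --increments "0 0 0 0 0 0;0 0 0 0 0 0"

```text
time: 40.6
tool_pos: [0.5557, -0.1316, 0.0974]
ee_rot: [3.141, 0.0, 1.92]
wrist_force: [0.6, 0.8, 0.6]
width: 0.0358
```

```bash
python3 -c "
from h import *
go([.5555,-.132,.26],1.92); print(get_obs()['wrist_torque'])"
```

```text
t 40.6 pos [ 0.5557 -0.1316  0.0974] rot [3.1411 0.0001 1.9197] F [0.585  0.7777 0.56  ] w 0.0358
turn [ 0.0004  0.0001 -0.0003]
shift cm [ -0.0337  -0.0222 -16.261 ]
[-0.0665 -0.0743 -0.034 ]
```

Call:
step_arm --increments "0 0 -0.5 0 0 0;0 0 -1.5 0 0 0;0 0 -2 0 0 0;0 0 -2.5 0 0 0;0 0 -2.5 0 0 0" --claw 1

```text
time: 41.1
tool_pos: [0.5554, -0.1316, 0.1891]
ee_rot: [3.141, 0.0, 1.92]
wrist_force: [0.8, 0.5, -1.3]
width: 0.0358
```

Call:
step_arm --increments "0 0 -2.5 0 0 0;0 0 -2.5 0 0 0;0 0 -2 0 0 0;0 0 -0.5 0 0 0;0 0 0 0 0 0"

```text
time: 41.6
tool_pos: [0.5559, -0.1318, 0.2639]
ee_rot: [3.139, 0.002, 1.92]
wrist_force: [-0.2, 1.0, -1.5]
width: 0.0363
```

Call:
step_arm --increments "0 0 0 0 0 0;0 0 0 0 0 0"

```text
time: 41.8
tool_pos: [0.5549, -0.1314, 0.2605]
ee_rot: [-3.139, -0.002, 1.92]
wrist_force: [0.4, 0.5, -0.9]
width: 0.0358
```

```bash
python3 -c "
from h import *
go([.5503,.0434,.262],1.92); print(get_obs()['wrist_torque'])"
```

```text
t 41.8 pos [ 0.5549 -0.1314  0.2605] rot [-3.1392 -0.002   1.9197] F [ 0.4261  0.4579 -0.8907] w 0.0358
turn [-0.0024 -0.002  -0.0003]
shift cm [16.5856  5.5484 -0.1305]
[ 0.0226  0.0619 -0.013 ]
```

Call:
step_arm --increments "1.6 0.56 0 0 0 0;2.4 0.81 0 0 0 0;2.6 0.87 0 0 0 0;2.6 0.87 0 0 0 0;2.6 0.87 0 0 0 0"

```text
time: 42.3
tool_pos: [0.5519, -0.0048, 0.2616]
ee_rot: [-3.141, -0.001, 1.92]
wrist_force: [0.6, -0.5, -1.7]
width: 0.0359
```

Call:
step_arm --increments "2.5 0.84 0 0 0 0;1.6 0.56 0 0 0 0;0.65 0.25 0 0 0 0;0 0 0 0 0 0;0 0 0 0 0 0"

```text
time: 42.8
tool_pos: [0.5517, 0.0429, 0.262]
ee_rot: [-3.141, 0.0, 1.92]
wrist_force: [0.7, 0.0, -1.7]
width: 0.0358
```

```bash
python3 -c "
from h import *
go([.5515,.0434,.18],1.92); print(get_obs()['wrist_torque'])
t=snapshot('top');s=snapshot('side')
f=lambda im,s:cv2.resize(im,s,interpolation=cv2.INTER_CUBIC)
cv2.imwrite('pics/c1.png',f(s[80:240,160:300],(525,600))[:,:,::-1])
"
```

```text
t 42.8 pos [0.5517 0.0429 0.262 ] rot [-3.141   0.0002  1.9197] F [ 0.7094  0.0214 -1.6914] w 0.0358
turn [-0.0006  0.0002 -0.0003]
shift cm [0.0499 0.0066 8.2007]
[-0.0643  0.0273  0.0126]
```

View pics/c1.png

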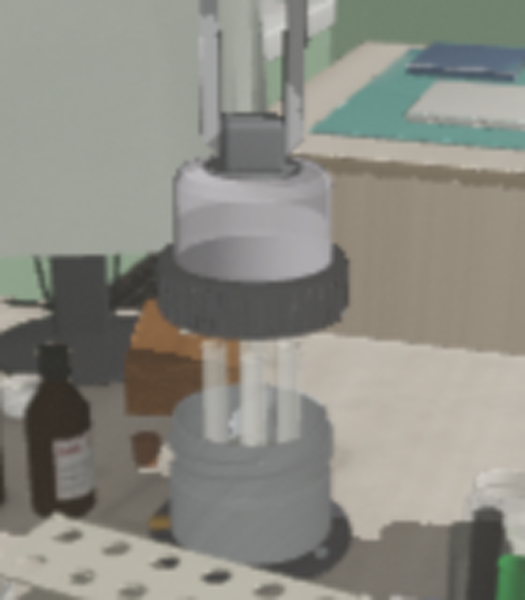

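Call:
step_arm --increments "0.04 0 1 0 0 0;0 0 1.8 0 0 0;0 0 1.8 0 0 0;0 0 1.8 0 0 0;0 0 1 0 0 0"

```text
time: 43.4
tool_pos: [0.5506, 0.043, 0.1856]
ee_rot: [-3.138, -0.001, 1.919]
wrist_force: [0.0, 0.2, -1.7]
width: 0.0361
```

Call:
step_arm --increments "0 0 0 0 0 0;0 0 0 0 0 0;0 0 0.2 0 0 0;0 0 0 0 0 0"

```text
time: 43.8
tool_pos: [0.552, 0.0435, 0.1869]
ee_rot: [3.14, 0.0, 1.92]
wrist_force: [-1.0, -0.8, -0.4]
width: 0.0355
```

Call:
step_arm --increments "0 0 0.2 0 0 0;0 0 0 0 0 0"

```text
time: 44.0
tool_pos: [0.5516, 0.0436, 0.1842]
ee_rot: [3.142, -0.0, 1.92]
wrist_force: [0.1, -0.6, -1.6]
width: 0.0356
```

Call:
step_arm --increments "0 0 0.2 0 0 0;0 0 0 0 0 0"

```text
time: 44.2
tool_pos: [0.5518, 0.0436, 0.1821]
ee_rot: [3.141, -0.0, 1.92]
wrist_force: [1.4, -0.0, -1.8]
width: 0.0357
```

Call:
step_arm --increments "0 0 0.2 0 0 0;0 0 0 0 0 0"

```text
time: 44.4
tool_pos: [0.5517, 0.0436, 0.18]
ee_rot: [3.141, -0.0, 1.92]
wrist_force: [0.6, 0.6, -1.1]
width: 0.0357
```

Call:
step_arm --increments "0 0 0.15 0 0 0;0 0 0 0 0 0"

```text
time: 44.6
tool_pos: [0.5518, 0.0436, 0.1786]
ee_rot: [3.141, -0.0, 1.92]
wrist_force: [1.3, -0.1, -1.2]
width: 0.0359
```

Call:
step_arm --increments "0 0 0.15 0 0 0;0 0 0 0 0 0"

```text
time: 44.8
tool_pos: [0.5517, 0.0436, 0.1771]
ee_rot: [3.141, -0.0, 1.92]
wrist_force: [1.6, 0.3, -1.8]
width: 0.0361
```

Call:
step_arm --increments "0 0 0.15 0 0 0;0 0 0 0 0 0"

```text
time: 45.0
tool_pos: [0.5517, 0.0436, 0.1756]
ee_rot: [3.141, -0.0, 1.92]
wrist_force: [1.1, -0.6, -1.6]
width: 0.036
```

Call:
step_arm --increments "0 0 0.15 0 0 0;0 0 0 0 0 0"

```text
time: 45.2
tool_pos: [0.5517, 0.0436, 0.1741]
ee_rot: [3.142, -0.0, 1.92]
wrist_force: [0.8, -1.1, -1.0]
width: 0.036
```

Call:
step_arm --increments "0 0 0.15 0 0 0;0 0 0 0 0 0"

```text
time: 45.4
tool_pos: [0.5517, 0.0436, 0.1726]
ee_rot: [3.142, -0.0, 1.92]
wrist_force: [0.3, 0.2, -0.9]
width: 0.0355
```

Call:
step_arm --increments "0 0 0.15 0 0 0;0 0 0 0 0 0"

```text
time: 45.6
tool_pos: [0.5517, 0.0436, 0.1711]
ee_rot: [3.142, -0.0, 1.92]
wrist_force: [0.5, -0.3, -1.6]
width: 0.0359
```

Call:
step_arm --increments "0 0 0.15 0 0 0;0 0 0 0 0 0"

```text
time: 45.8
tool_pos: [0.5517, 0.0435, 0.1696]
ee_rot: [3.142, -0.0, 1.92]
wrist_force: [1.3, 0.3, -1.8]
width: 0.0358
```

Call:
step_arm --increments "0 0 0.12 0 0 0;0 0 0 0 0 0"

```text
time: 46.0
tool_pos: [0.5517, 0.0436, 0.1684]
ee_rot: [3.142, -0.0, 1.92]
wrist_force: [1.7, -0.1, -1.0]
width: 0.0357
```

Call:
step_arm --increments "0 0 0.12 0 0 0;0 0 0 0 0 0"

```text
time: 46.2
tool_pos: [0.5517, 0.0436, 0.1672]
ee_rot: [3.142, -0.0, 1.92]
wrist_force: [0.7, 0.1, -1.5]
width: 0.0359
```

Call:
step_arm --increments "0 0 0.12 0 0 0;0 0 0 0 0 0"

```text
time: 46.4
tool_pos: [0.5518, 0.0435, 0.167]
ee_rot: [3.141, 0.0, 1.92]
wrist_force: [0.1, -0.4, 2.7]
width: 0.036
```

Call:
step_arm --increments "0 0 0 0 0 0;0 0 0 0 0 0;0 0 0 0 0 0;0 0 0 0 0 0" --claw 0.19

```text
time: 46.8
tool_pos: [0.5515, 0.0435, 0.1658]
ee_rot: [-3.141, -0.0, 1.92]
wrist_force: [0.4, -0.1, -0.4]
width: 0.0381
```

Call:
step_arm --increments "0 0 0 0 0 0.05;0 0 0 0 0 0.05;0 0 0 0 0 0.05;0 0 0 0 0 0"

```text
time: 47.2
tool_pos: [0.5515, 0.0436, 0.1659]
ee_rot: [-3.141, -0.0, 1.77]
wrist_force: [-0.0, 0.2, 0.4]
width: 0.0383
```

```bash
python3 -c "
from h import *
go([.5515,.0434,.167],1.92); print(get_obs()['wrist_torque'])"
```

```text
t 47.2 pos [0.5515 0.0436 0.1659] rot [-3.141  -0.0002  1.7699] F [-0.0307  0.2142  0.3884] w 0.0383
turn [-0.0005 -0.0002 -0.1501]
shift cm [-0.0145 -0.0049 -0.1131]
[-0.0941  0.0069 -0.0415]
```

Call:
step_arm --increments "0 0 0 0 0 0.05;0 0 0 0 0 0.05;0 0 0 0 0 0"

```text
time: 47.5
tool_pos: [0.5516, 0.0436, 0.166]
ee_rot: [-3.141, -0.0, 1.671]
wrist_force: [0.4, 0.3, 0.0]
width: 0.038
```

```bash
cat > q.py <<'E'
from h import *
o=get_obs(); print(round(o["time"],2),o["tool_pos"],o["ee_rot"][2].round(3),"F",o["wrist_force"].round(1),"T",o["wrist_torque"].round(3),"j6",o["joint_positions"][5].round(2),o["width"].round(4))
E
python3 q.py
```

```text
Traceback (most recent call last):
  File "q.py", line 2, in <module>
    o=get_obs(); print(round(o["time"],2),o["tool_pos"],o["ee_rot"][2].round(3),"F",o["wrist_force"].round(1),"T",o["wrist_torque"].round(3),"j6",o["joint_positions"][5].round(2),o["width"].round(4))
                                                                                                                                                                                   ^^^^^^^^^^^^^^^^
AttributeError: 'float' object has no attribute 'round'
```

Call:
step_arm --increments "0 0 0 0 0 0.05;0 0 0 0 0 0"

```text
time: 47.7
tool_pos: [0.5517, 0.0435, 0.1661]
ee_rot: [-3.142, -0.0, 1.621]
wrist_force: [-0.0, -0.0, -1.0]
width: 0.0383
```

```bash
python3 q.py
```

```text
Traceback (most recent call last):
  File "q.py", line 2, in <module>
    o=get_obs(); print(round(o["time"],2),o["tool_pos"],o["ee_rot"][2].round(3),"F",o["wrist_force"].round(1),"T",o["wrist_torque"].round(3),"j6",o["joint_positions"][5].round(2),o["width"].round(4))
                                                                                                                                                                                   ^^^^^^^^^^^^^^^^
AttributeError: 'float' object has no attribute 'round'
```

```bash
sed -i 's/o\["width"\].round(4)/round(o["width"],4)/' q.py; python3 q.py
```

```text
47.7 [0.5517 0.0435 0.1661] 1.621 F [-0. -0. -1.] T [-0.049  0.034  0.022] j6 -0.07 0.0383
```

Call:
step_arm --increments "0 0 0 0 0 0.04;0 0 0 0 0 0"

```text
time: 47.9
tool_pos: [0.5517, 0.0435, 0.1662]
ee_rot: [3.141, -0.0, 1.582]
wrist_force: [0.7, 0.2, 0.3]
width: 0.0383
```

```bash
python3 q.py
```

```text
47.9 [0.5517 0.0435 0.1662] 1.582 F [0.7 0.2 0.3] T [-0.125  0.019  0.009] j6 -0.03 0.0383
```

Call:
step_arm --increments "0 0 0 0 0 0.04;0 0 0 0 0 0.04;0 0 0 0 0 0"

```text
time: 48.2
tool_pos: [0.5514, 0.0436, 0.1661]
ee_rot: [-3.141, -0.0, 1.503]
wrist_force: [0.3, -0.4, 0.3]
width: 0.0381
```

```bash
python3 q.py
```

```text
48.2 [0.5514 0.0436 0.1661] 1.503 F [ 0.3 -0.4  0.3] T [-0.066  0.243  0.498] j6 0.04 0.0381
```

Call:
step_arm --increments "0 0 0 0 0 0.04;0 0 0 0 0 0.04;0 0 0 0 0 0"

```text
time: 48.5
tool_pos: [0.5513, 0.0437, 0.1662]
ee_rot: [-3.141, 0.0, 1.425]
wrist_force: [-1.2, -1.4, 0.9]
width: 0.0389
```

```bash
python3 q.py
```

```text
48.5 [0.5513 0.0437 0.1662] 1.425 F [-1.2 -1.4  0.9] T [-0.153  0.312  1.304] j6 0.12 0.0389
```

Call:
step_arm --increments "0 0 0 0 0 -0.08;0 0 0 0 0 -0.08;0 0 -0.5 0 0 -0.05;0 0 -0.5 0 0 0;0 0 0 0 0 0"

```text
time: 49.0
tool_pos: [0.5522, 0.0435, 0.177]
ee_rot: [3.14, -0.0, 1.629]
wrist_force: [-0.6, 0.7, -1.3]
width: 0.0384
```

```bash
python3 q.py; cat >> q.py <<'E'
import os
s=snapshot("side"); u=proj("side",[[.551,.0435,z] for z in(.075,.1,.165)]).round(1); print(u.tolist())
x=int(u[0][0]); g=s[120:215,x-30:x+31].astype(np.float32).mean(2)
if not os.path.exists("ref.npy"): np.save("ref.npy",s)
r=np.load("ref.npy")[120:215,x-30:x+31].astype(np.float32).mean(2)
a=int(u[1][1])-120-10; T=r[a:a+36,4:-4]
m=cv2.matchTemplate(g[:, 4:-4],T,cv2.TM_CCOEFF_NORMED)[:,0]; i=int(m.argmax()); c=np.polyfit([-1,0,1],m[i-1:i+2],2) if 0<i<len(m)-1 else [1,0]
print("lid shift px (neg=up)",round(i-a-c[1]/2/c[0],2),"score",round(float(m.max()),3))
E
python3 q.py; python3 -c "
from h import *
cv2.imwrite('pics/c2.png',cv2.resize(np.load('ref.npy')[110:250,160:290],None,fx=4.2,fy=4.2,interpolation=cv2.INTER_CUBIC)[:,:,::-1])"
```

```text
49.0 [0.5522 0.0435 0.177 ] 1.629 F [-0.6  0.7 -1.3] T [-0.088  0.092  0.037] j6 -0.08 0.0384
49.0 [0.5522 0.0435 0.177 ] 1.629 F [-0.6  0.7 -1.3] T [-0.088  0.092  0.037] j6 -0.08 0.0384
[[226.9, 195.9], [226.9, 186.5], [226.8, 161.1]]
lid shift px (neg=up) -0.01 score 1.0
```

View pics/c2.png

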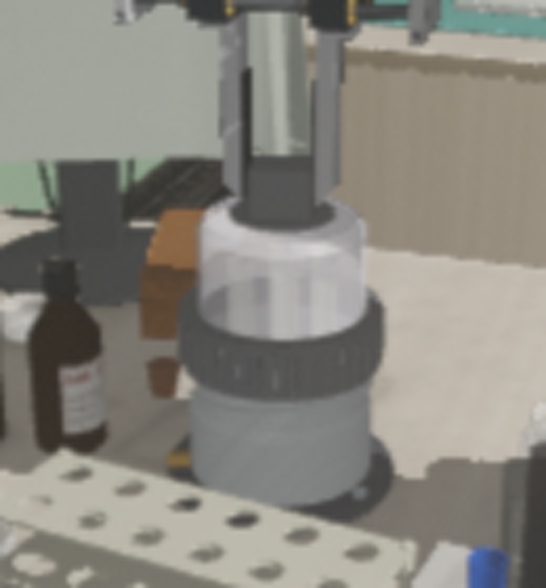

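Call:
step_arm --increments "0 0 0 0 0 -0.1;0 0 0 0 0 -0.1;0 0 0 0 0 -0.1;0 0 0 0 0 -0.1;0 0 0 0 0 0"

```text
time: 49.55
tool_pos: [0.5516, 0.0436, 0.1758]
ee_rot: [-3.141, -0.0, 2.029]
wrist_force: [-0.5, -0.4, -1.3]
width: 0.0386
```

```bash
python3 q.py
```

```text
49.55 [0.5516 0.0436 0.1758] 2.029 F [-0.5 -0.4 -1.3] T [-0.07   0.017  0.015] j6 -0.48 0.0386
[[226.9, 195.9], [226.9, 186.5], [226.8, 161.1]]
lid shift px (neg=up) 0.44 score 0.988
```

Call:
step_arm --increments "0 0 0 0 0 -0.1;0 0 0 0 0 -0.1;0 0 0 0 0 -0.1;0 0 0 0 0 -0.1;0 0 0 0 0 0"

```text
time: 50.1
tool_pos: [0.5516, 0.0435, 0.176]
ee_rot: [-3.142, -0.0, 2.428]
wrist_force: [0.3, -0.3, -1.2]
width: 0.0387
```

```bash
python3 q.py
```

```text
50.1 [0.5516 0.0435 0.176 ] 2.428 F [ 0.3 -0.3 -1.2] T [-0.025  0.032 -0.036] j6 -0.88 0.0387
[[226.9, 195.9], [226.9, 186.5], [226.8, 161.1]]
lid shift px (neg=up) 0.4 score 0.99
```

Call:
step_arm --increments "0 0 0 0 0 -0.1;0 0 0 0 0 -0.1;0 0 0 0 0 -0.1;0 0 0 0 0 -0.1;0 0 0 0 0 0"

```text
time: 50.65
tool_pos: [0.5516, 0.0435, 0.1761]
ee_rot: [3.142, -0.0, 2.827]
wrist_force: [-0.3, -0.2, -1.6]
width: 0.0388
```

```bash
python3 q.py
```

```text
50.65 [0.5516 0.0435 0.1761] 2.827 F [-0.3 -0.2 -1.6] T [-0.026  0.008  0.002] j6 -1.28 0.0388
[[226.9, 195.9], [226.9, 186.5], [226.8, 161.1]]
lid shift px (neg=up) 0.41 score 0.99
```

Call:
step_arm --increments "0 0 0 0 0 0;0 0 0 0 0 0;0 0 0 0 0 0;0 0 0 0 0 0" --claw 0.13

```text
time: 51.1
tool_pos: [0.5518, 0.0435, 0.1764]
ee_rot: [3.141, 0.0, 2.829]
wrist_force: [-0.3, -0.6, 0.4]
width: 0.0407
```

```bash
python3 q.py
```

```text
51.1 [0.5518 0.0435 0.1764] 2.829 F [-0.3 -0.6  0.4] T [0.037 0.007 0.017] j6 -1.28 0.0407
[[226.9, 195.9], [226.9, 186.5], [226.8, 161.1]]
lid shift px (neg=up) 1.5 score 0.982
```

Call:
step_arm --increments "0 0 0 0 0 -0.1;0 0 0 0 0 -0.1;0 0 0 0 0 -0.1;0 0 0 0 0 -0.1;0 0 0 0 0 0" --claw 0.15

```text
time: 51.65
tool_pos: [0.5518, 0.0435, 0.1764]
ee_rot: [-3.142, 0.0, -3.054]
wrist_force: [-0.1, -0.6, 0.0]
width: 0.04
```

```bash
python3 q.py
```

```text
51.65 [0.5518 0.0435 0.1764] -3.054 F [-0.1 -0.6  0. ] T [0.017 0.023 0.012] j6 -1.68 0.04
[[226.9, 195.9], [226.9, 186.5], [226.8, 161.1]]
lid shift px (neg=up) 1.38 score 0.987
```

Call:
step_arm --increments "0 0 0 0 0 -0.1;0 0 0 0 0 -0.1;0 0 0 0 0 -0.1;0 0 0 0 0 0"

```text
time: 52.1
tool_pos: [0.552, 0.0435, 0.1768]
ee_rot: [-3.141, 0.001, -2.755]
wrist_force: [-0.5, 0.2, 0.7]
width: 0.0405
```

```bash
python3 q.py
```

```text
52.1 [0.552  0.0435 0.1768] -2.755 F [-0.5  0.2  0.7] T [ 0.061 -0.017  0.019] j6 -1.98 0.0405
[[226.9, 195.9], [226.9, 186.5], [226.8, 161.1]]
lid shift px (neg=up) 0.78 score 0.992
```

Call:
step_arm --increments "0 0 0 0 0 -0.1;0 0 0 0 0 -0.1;0 0 0 0 0 0"

```text
time: 52.45
tool_pos: [0.5518, 0.0435, 0.1763]
ee_rot: [-3.141, 0.0, -2.556]
wrist_force: [0.4, -0.5, -0.3]
width: 0.0403
```

```bash
python3 q.py
```

```text
52.45 [0.5518 0.0435 0.1763] -2.556 F [ 0.4 -0.5 -0.3] T [ 0.024 -0.049  0.007] j6 -2.18 0.0403
[[226.9, 195.9], [226.9, 186.5], [226.8, 161.1]]
lid shift px (neg=up) 0.33 score 0.989
```

Call:
step_arm --increments "0 0 0 0 0 -0.1;0 0 0 0 0 -0.08;0 0 0 0 0 0"

```text
time: 52.8
tool_pos: [0.5517, 0.0435, 0.1763]
ee_rot: [3.142, 0.0, -2.376]
wrist_force: [-0.6, 0.2, -0.4]
width: 0.0397
```

```bash
python3 q.py
```

```text
52.8 [0.5517 0.0435 0.1763] -2.376 F [-0.6  0.2 -0.4] T [ 0.058 -0.015  0.017] j6 -2.36 0.0397
[[226.9, 195.9], [226.9, 186.5], [226.8, 161.1]]
lid shift px (neg=up) 0.11 score 0.993
```

Call:
step_arm --increments "0 0 0 0 0 -0.1;0 0 0 0 0 0;0 0 0 0 0 0"

```text
time: 53.15
tool_pos: [0.5514, 0.0436, 0.1756]
ee_rot: [3.141, -0.001, -2.277]
wrist_force: [0.0, -0.4, -1.0]
width: 0.0402
```

```bash
python3 q.py
```

```text
53.15 [0.5514 0.0436 0.1756] -2.277 F [ 0.  -0.4 -1. ] T [ 0.04   0.081 -0.013] j6 -2.46 0.0402
[[226.9, 195.9], [226.9, 186.5], [226.8, 161.1]]
lid shift px (neg=up) 3.0 score 0.943
```

Call:
step_arm --increments "0 0 0 0 0 0;0 0 0 0 0 0;0 0 0 0 0 0;0 0 0.5 0 0 0;0 0 0.4 0 0 0" --claw -0.1

```text
time: 53.7
tool_pos: [0.5516, 0.0435, 0.1668]
ee_rot: [3.141, 0.0, -2.274]
wrist_force: [-0.1, 0.1, -0.7]
width: 0.0517
```

Call:
step_arm --increments "0 0 0 0 0 0.05;0 0 0 0 0 0;0 0 0 0 0 0" --claw 0.18

```text
time: 54.0
tool_pos: [0.5516, 0.0435, 0.1669]
ee_rot: [3.141, -0.0, -2.323]
wrist_force: [0.5, 0.2, 0.0]
width: 0.0385
```

```bash
python3 q.py
```

```text
54.0 [0.5516 0.0435 0.1669] -2.323 F [0.5 0.2 0. ] T [0.092 0.009 0.01 ] j6 -2.41 0.0385
[[226.9, 195.9], [226.9, 186.5], [226.8, 161.1]]
lid shift px (neg=up) 3.0 score 0.943
```

Call:
step_arm --increments "0 0 0 0 0 0.06;0 0 0 0 0 0.06;0 0 0 0 0 0.06;0 0 0 0 0 0"

```text
time: 54.45
tool_pos: [0.5517, 0.0435, 0.1672]
ee_rot: [-3.142, 0.0, -2.503]
wrist_force: [0.7, 0.5, 1.0]
width: 0.0385
```

```bash
python3 q.py
```

```text
54.45 [0.5517 0.0435 0.1672] -2.503 F [0.7 0.5 1. ] T [0.101 0.027 0.023] j6 -2.23 0.0385
[[226.9, 195.9], [226.9, 186.5], [226.8, 161.1]]
lid shift px (neg=up) 3.0 score 0.943
```

Call:
step_arm --increments "0 0 0 0 0 0.05;0 0 0 0 0 0.05;0 0 0 0 0 0"

```text
time: 54.8
tool_pos: [0.5517, 0.0435, 0.1671]
ee_rot: [-3.142, 0.0, -2.602]
wrist_force: [0.1, 0.5, 0.0]
width: 0.0386
```

```bash
python3 q.py
```

```text
54.8 [0.5517 0.0435 0.1671] -2.602 F [0.1 0.5 0. ] T [-0.012 -0.011  0.019] j6 -2.13 0.0386
[[226.9, 195.9], [226.9, 186.5], [226.8, 161.1]]
lid shift px (neg=up) 3.0 score 0.936
```

Call:
step_arm --increments "0 0 0 0 0 0.05;0 0 0 0 0 0"

```text
time: 55.05
tool_pos: [0.5521, 0.0432, 0.1675]
ee_rot: [-3.14, 0.001, -2.652]
wrist_force: [0.2, -0.4, -0.0]
width: 0.0387
```

```bash
python3 q.py
```

```text
55.05 [0.5521 0.0432 0.1675] -2.652 F [ 0.2 -0.4 -0. ] T [-0.189 -0.092  0.003] j6 -2.08 0.0387
[[226.9, 195.9], [226.9, 186.5], [226.8, 161.1]]
lid shift px (neg=up) 3.0 score 0.944
```

Call:
step_arm --increments "0 0 0 0 0 0.04;0 0 0 0 0 0"

```text
time: 55.3
tool_pos: [0.5522, 0.0431, 0.1676]
ee_rot: [-3.14, 0.001, -2.691]
wrist_force: [1.2, -1.9, 0.9]
width: 0.0387
```

```bash
python3 q.py
```

```text
55.3 [0.5522 0.0431 0.1676] -2.691 F [ 1.2 -1.9  0.9] T [-0.326 -0.259  0.339] j6 -2.05 0.0387
[[226.9, 195.9], [226.9, 186.5], [226.8, 161.1]]
lid shift px (neg=up) 3.0 score 0.944
```

```bash
sed -i 's/120:215/120:240/g' q.py; python3 q.py
```

```text
55.35 [0.5522 0.0432 0.1676] -2.691 F [ 1.2 -1.4 -0.4] T [-0.331 -0.274  0.376] j6 -2.05 0.0386
[[226.9, 195.9], [226.9, 186.5], [226.8, 161.1]]
lid shift px (neg=up) 3.87 score 0.967
```

Call:
step_arm --increments "0 0 0 0 0 -0.06;0 0 0 0 0 -0.06;0 0 0 0 0 0;0 0 0 0 0 0;0 0 0 0 0 0" --claw -0.3

```text
time: 55.9
tool_pos: [0.5515, 0.0437, 0.167]
ee_rot: [3.141, -0.0, -2.574]
wrist_force: [0.2, -0.7, 0.6]
width: 0.0611
```

Call:
step_arm --increments "0 0 -0.5 0 0 0.145;0 0 -0.5 0 0 0.145;0 0 0 0 0 0.145;0 0 0 0 0 0.145;0 0 0 0 0 0.145"

```text
time: 56.4
tool_pos: [0.5516, 0.0437, 0.1772]
ee_rot: [3.141, -0.0, 2.978]
wrist_force: [0.1, -0.2, -0.5]
width: 0.0612
```

Call:
step_arm --increments "0 0 0 0 0 0.145;0 0 0 0 0 0.145;0 0 0 0 0 0.145;0 0 0 0 0 0.145;0 0 0 0 0 0.145"

```text
time: 56.9
tool_pos: [0.5515, 0.0436, 0.1771]
ee_rot: [-3.142, -0.0, 2.253]
wrist_force: [-0.4, 0.6, -0.4]
width: 0.0611
```

Call:
step_arm --increments "0 0 0 0 0 0.145;0 0 0 0 0 0.145;0 0 0 0 0 0.145;0 0 0 0 0 0.145;0 0 0 0 0 0.145"

```text
time: 57.4
tool_pos: [0.5516, 0.0437, 0.1771]
ee_rot: [-3.141, -0.0, 1.528]
wrist_force: [-0.2, -0.0, -0.2]
width: 0.0613
```

Call:
step_arm --increments "0 0 0 0 0 0.145;0 0 0 0 0 0.145;0 0 0 0 0 0.145;0 0 0 0 0 0.145;0 0 0 0 0 0.145"

```text
time: 57.9
tool_pos: [0.5516, 0.0437, 0.1771]
ee_rot: [-3.141, -0.0, 0.803]
wrist_force: [0.4, 0.6, 0.5]
width: 0.0612
```

Call:
step_arm --increments "0 0 0 0 0 0.145;0 0 0 0 0 0.0;0 0 0 0 0 0;0 0 0 0 0 0"

```text
time: 58.3
tool_pos: [0.5516, 0.0436, 0.1771]
ee_rot: [-3.141, 0.0, 0.667]
wrist_force: [0.9, 0.7, 0.1]
width: 0.0614
```

```bash
python3 q.py
```

```text
58.3 [0.5516 0.0436 0.1771] 0.667 F [0.9 0.7 0.1] T [-0.111  0.152 -0.047] j6 0.88 0.0614
[[226.9, 195.9], [226.9, 186.5], [226.8, 161.1]]
lid shift px (neg=up) 3.85 score 0.96
```

Call:
step_arm --increments "0 0 0 0 0 0;0 0 0 0 0 0;0 0 0 0 0 -0.1;0 0 0 0 0 -0.1;0 0 0 0 0 -0.1" --claw 0.15

```text
time: 58.85
tool_pos: [0.552, 0.0429, 0.1777]
ee_rot: [3.14, 0.0, 0.968]
wrist_force: [-0.5, -1.0, 1.5]
width: 0.0403
```

Call:
step_arm --increments "0 0 0 0 0 -0.1;0 0 0 0 0 -0.1;0 0 0 0 0 -0.1;0 0 0 0 0 -0.1;0 0 0 0 0 0"

```text
time: 59.35
tool_pos: [0.5524, 0.0427, 0.1786]
ee_rot: [3.139, 0.001, 1.364]
wrist_force: [-0.7, -1.8, 3.0]
width: 0.0397
```

```bash
python3 q.py
```

```text
59.35 [0.5524 0.0427 0.1786] 1.364 F [-0.7 -1.8  3. ] T [-0.36   0.111 -0.057] j6 0.18 0.0397
[[226.9, 195.9], [226.9, 186.5], [226.8, 161.1]]
lid shift px (neg=up) 3.33 score 0.966
```

Call:
step_arm --increments "0 0 0 0 0 -0.1;0 0 0 0 0 -0.1;0 0 0 0 0 -0.1;0 0 0 0 0 -0.1;0 0 0 0 0 0"

```text
time: 59.9
tool_pos: [0.5523, 0.0436, 0.1785]
ee_rot: [3.139, 0.0, 1.764]
wrist_force: [0.2, -1.4, 2.2]
width: 0.0404
```

Call:
step_arm --increments "0 0 0 0 0 -0.1;0 0 0 0 0 -0.1;0 0 0 0 0 -0.1;0 0 0 0 0 -0.1;0 0 0 0 0 0"

```text
time: 60.4
tool_pos: [0.5525, 0.0434, 0.1785]
ee_rot: [3.139, 0.002, 2.164]
wrist_force: [-0.5, -2.2, 2.6]
width: 0.0402
```

```bash
python3 q.py
```

```text
60.4 [0.5525 0.0434 0.1785] 2.164 F [-0.5 -2.2  2.6] T [-0.234 -0.054 -0.011] j6 -0.62 0.0402
[[226.9, 195.9], [226.9, 186.5], [226.8, 161.1]]
lid shift px (neg=up) 1.72 score 0.989
```

Call:
step_arm --increments "0 0 0 0 0 -0.1;0 0 0 0 0 -0.1;0 0 0 0 0 -0.1;0 0 0 0 0 0"

```text
time: 60.85
tool_pos: [0.5518, 0.0441, 0.1772]
ee_rot: [3.14, -0.0, 2.464]
wrist_force: [0.4, -0.1, -0.2]
width: 0.0399
```

```bash
python3 q.py
```

```text
60.85 [0.5518 0.0441 0.1772] 2.464 F [ 0.4 -0.1 -0.2] T [ 0.031 -0.11  -0.018] j6 -0.92 0.0399
[[226.9, 195.9], [226.9, 186.5], [226.8, 161.1]]
lid shift px (neg=up) 0.77 score 0.993
```

Call:
step_arm --increments "0 0 0 0 0 -0.1;0 0 0 0 0 -0.1;0 0 0 0 0 0"

```text
time: 61.2
tool_pos: [0.5513, 0.0438, 0.1765]
ee_rot: [-3.141, -0.001, 2.663]
wrist_force: [-0.1, -0.3, 0.2]
width: 0.0396
```

```bash
python3 q.py
```

```text
61.2 [0.5513 0.0438 0.1765] 2.663 F [-0.1 -0.3  0.2] T [ 0.028 -0.022 -0.012] j6 -1.12 0.0396
[[226.9, 195.9], [226.9, 186.5], [226.8, 161.1]]
lid shift px (neg=up) 0.26 score 0.995
```

Call:
step_arm --increments "0 0 0 0 0 -0.1;0 0 0 0 0 0"

```text
time: 61.45
tool_pos: [0.5512, 0.0436, 0.1764]
ee_rot: [-3.141, -0.001, 2.762]
wrist_force: [-0.3, 0.3, -0.0]
width: 0.0398
```

```bash
python3 q.py
```

```text
61.45 [0.5512 0.0436 0.1764] 2.762 F [-0.3  0.3 -0. ] T [ 0.    -0.016  0.014] j6 -1.21 0.0398
[[226.9, 195.9], [226.9, 186.5], [226.8, 161.1]]
lid shift px (neg=up) 0.06 score 0.998
```

Call:
step_arm --increments "0 0 0 0 0 -0.1;0 0 0 0 0 0;0 0 0 0 0 0"

```text
time: 61.8
tool_pos: [0.5514, 0.0436, 0.1767]
ee_rot: [-3.142, -0.001, 2.861]
wrist_force: [-0.4, 0.3, 0.5]
width: 0.04
```

```bash
python3 q.py
```

```text
61.8 [0.5514 0.0436 0.1767] 2.861 F [-0.4  0.3  0.5] T [-0.04   0.067  0.001] j6 -1.31 0.04
[[226.9, 195.9], [226.9, 186.5], [226.8, 161.1]]
lid shift px (neg=up) -0.17 score 0.995
```

Call:
step_arm --increments "0 0 0 0 0 -0.06;0 0 0 0 0 0;0 0 0 0 0 0"

```text
time: 62.15
tool_pos: [0.5516, 0.0436, 0.177]
ee_rot: [3.142, -0.0, 2.922]
wrist_force: [0.2, -0.2, -0.1]
width: 0.0399
```

```bash
python3 q.py
```

```text
62.15 [0.5516 0.0436 0.177 ] 2.922 F [ 0.2 -0.2 -0.1] T [-0.001 -0.001  0.011] j6 -1.38 0.0399
[[226.9, 195.9], [226.9, 186.5], [226.8, 161.1]]
lid shift px (neg=up) 4.15 score 0.972
```

Call:
step_arm --increments "0 0 0 0 0 0;0 0 0 0 0 0;0 0 0.5 0 0 0.1;0 0 0.5 0 0 0.05;0 0 0 0 0 0" --claw -0.1

```text
time: 62.7
tool_pos: [0.5512, 0.0436, 0.1664]
ee_rot: [-3.141, -0.001, 2.775]
wrist_force: [0.3, 0.2, -0.1]
width: 0.0517
```

Call:
step_arm --increments "0 0 0 0 0 0;0 0 0 0 0 0;0 0 0 0 0 0.06;0 0 0 0 0 0.06;0 0 0 0 0 0" --claw 0.18

```text
time: 63.2
tool_pos: [0.5519, 0.0435, 0.1676]
ee_rot: [3.141, 0.001, 2.655]
wrist_force: [0.8, -0.4, -0.5]
width: 0.0385
```

```bash
python3 q.py
```

```text
63.2 [0.5519 0.0435 0.1676] 2.655 F [ 0.8 -0.4 -0.5] T [-0.004 -0.02   0.06 ] j6 -1.11 0.0385
[[226.9, 195.9], [226.9, 186.5], [226.8, 161.1]]
lid shift px (neg=up) 4.16 score 0.972
```

Call:
step_arm --increments "0 0 0 0 0 0.05;0 0 0 0 0 0.05;0 0 0 0 0 0"

```text
time: 63.55
tool_pos: [0.5517, 0.0435, 0.1672]
ee_rot: [3.142, 0.0, 2.556]
wrist_force: [-0.3, -0.8, -0.4]
width: 0.0383
```

```bash
python3 q.py
```

```text
63.55 [0.5517 0.0435 0.1672] 2.556 F [-0.3 -0.8 -0.4] T [-0.088 -0.035 -0.029] j6 -1.01 0.0383
[[226.9, 195.9], [226.9, 186.5], [226.8, 161.1]]
lid shift px (neg=up) 4.21 score 0.969
```

Call:
step_arm --increments "0 0 0 0 0 0.05;0 0 0 0 0 0.04;0 0 0 0 0 0"

```text
time: 63.9
tool_pos: [0.5517, 0.0436, 0.1672]
ee_rot: [3.142, -0.0, 2.466]
wrist_force: [0.0, 0.3, -0.9]
width: 0.0383
```

```bash
python3 q.py
```

```text
63.9 [0.5517 0.0436 0.1672] 2.466 F [ 0.   0.3 -0.9] T [ 0.012 -0.05  -0.051] j6 -0.92 0.0383
[[226.9, 195.9], [226.9, 186.5], [226.8, 161.1]]
lid shift px (neg=up) 4.46 score 0.962
```

Call:
step_arm --increments "0 0 0 0 0 0.04;0 0 0 0 0 0"

```text
time: 64.15
tool_pos: [0.5517, 0.0435, 0.1672]
ee_rot: [3.141, 0.0, 2.426]
wrist_force: [-0.3, 0.0, -0.8]
width: 0.0384
```

```bash
python3 q.py
```

```text
64.15 [0.5517 0.0435 0.1672] 2.426 F [-0.3  0.  -0.8] T [-0.03 -0.01  0.09] j6 -0.88 0.0384
[[226.9, 195.9], [226.9, 186.5], [226.8, 161.1]]
lid shift px (neg=up) 4.56 score 0.962
```

Call:
step_arm --increments "0 0 0 0 0 0.05;0 0 0 0 0 0.05;0 0 0 0 0 0"

```text
time: 64.5
tool_pos: [0.5517, 0.0435, 0.1672]
ee_rot: [3.142, 0.0, 2.326]
wrist_force: [0.8, 0.2, -0.4]
width: 0.0386
```

```bash
python3 q.py
```

```text
64.5 [0.5517 0.0435 0.1672] 2.326 F [ 0.8  0.2 -0.4] T [-0.085  0.041 -0.01 ] j6 -0.78 0.0386
[[226.9, 195.9], [226.9, 186.5], [226.8, 161.1]]
lid shift px (neg=up) 4.69 score 0.964
```

Call:
step_arm --increments "0 0 0.1 0 0 0.05;0 0 0.1 0 0 0.05;0 0 0 0 0 0.05;0 0 0 0 0 0"

```text
time: 64.95
tool_pos: [0.552, 0.0436, 0.1659]
ee_rot: [3.14, 0.001, 2.176]
wrist_force: [0.9, 0.5, 0.1]
width: 0.0389
```

```bash
python3 q.py
```

```text
64.95 [0.552  0.0436 0.1659] 2.176 F [0.9 0.5 0.1] T [-0.    -0.028  0.041] j6 -0.63 0.0389
[[226.9, 195.9], [226.9, 186.5], [226.8, 161.1]]
lid shift px (neg=up) 4.96 score 0.965
```

Call:
step_arm --increments "0 0 0.1 0 0 0.05;0 0 0.1 0 0 0.05;0 0 0 0 0 0.05;0 0 0 0 0 0"

```text
time: 65.4
tool_pos: [0.552, 0.0436, 0.1639]
ee_rot: [3.14, 0.001, 2.027]
wrist_force: [0.1, 0.0, 0.5]
width: 0.0383
```

```bash
python3 q.py
```

```text
65.4 [0.552  0.0436 0.1639] 2.027 F [0.1 0.  0.5] T [ 0.006  0.005 -0.023] j6 -0.48 0.0383
[[226.9, 195.9], [226.9, 186.5], [226.8, 161.1]]
lid shift px (neg=up) 5.21 score 0.96
```

Call:
step_arm --increments "0 0 0 0 0 0.05;0 0 0 0 0 0.05;0 0 0 0 0 0.05;0 0 0 0 0 0.05;0 0 0 0 0 0"

```text
time: 65.95
tool_pos: [0.5512, 0.0435, 0.1624]
ee_rot: [-3.14, -0.001, 1.826]
wrist_force: [-0.1, 0.6, 0.2]
width: 0.0384
```

```bash
python3 q.py
```

```text
65.95 [0.5512 0.0435 0.1624] 1.826 F [-0.1  0.6  0.2] T [-0.12   0.039  0.001] j6 -0.28 0.0384
[[226.9, 195.9], [226.9, 186.5], [226.8, 161.1]]
lid shift px (neg=up) 5.74 score 0.955
```

Call:
step_arm --increments "0 0 0 0 0 0.05;0 0 0 0 0 0.05;0 0 0 0 0 0.05;0 0 0 0 0 0"

```text
time: 66.4
tool_pos: [0.5514, 0.0435, 0.1627]
ee_rot: [-3.141, -0.0, 1.676]
wrist_force: [-0.3, -0.9, 0.4]
width: 0.0386
```

```bash
python3 q.py
```

```text
66.4 [0.5514 0.0435 0.1627] 1.676 F [-0.3 -0.9  0.4] T [-0.052  0.001  0.016] j6 -0.13 0.0386
[[226.9, 195.9], [226.9, 186.5], [226.8, 161.1]]
lid shift px (neg=up) 6.05 score 0.955
```

Call:
step_arm --increments "0 0 0 0 0 0.04;0 0 0 0 0 0.04;0 0 0 0 0 0"

```text
time: 66.75
tool_pos: [0.5515, 0.0436, 0.163]
ee_rot: [-3.141, -0.0, 1.597]
wrist_force: [0.1, 0.4, -0.8]
width: 0.0384
```

```bash
python3 q.py
```

```text
66.75 [0.5515 0.0436 0.163 ] 1.597 F [ 0.1  0.4 -0.8] T [-0.078  0.099 -0.023] j6 -0.05 0.0384
[[226.9, 195.9], [226.9, 186.5], [226.8, 161.1]]
lid shift px (neg=up) 6.24 score 0.951
```

Call:
step_arm --increments "0 0 0 0 0 0.04;0 0 0 0 0 0.03;0 0 0 0 0 0"

```text
time: 67.1
tool_pos: [0.5516, 0.0435, 0.1631]
ee_rot: [-3.141, -0.0, 1.526]
wrist_force: [0.4, -0.4, 0.2]
width: 0.0386
```

```bash
python3 q.py
```

```text
67.1 [0.5516 0.0435 0.1631] 1.526 F [ 0.4 -0.4  0.2] T [-0.041  0.077 -0.055] j6 0.02 0.0386
[[226.9, 195.9], [226.9, 186.5], [226.8, 161.1]]
lid shift px (neg=up) 6.37 score 0.947
```

Call:
step_arm --increments "0 0 0 0 0 0.04;0 0 0 0 0 0"

```text
time: 67.35
tool_pos: [0.5517, 0.0436, 0.1632]
ee_rot: [3.142, -0.0, 1.486]
wrist_force: [0.1, -0.2, -0.2]
width: 0.0387
```

```bash
python3 q.py
```

```text
67.35 [0.5517 0.0436 0.1632] 1.486 F [ 0.1 -0.2 -0.2] T [-0.017  0.059 -0.015] j6 0.06 0.0387
[[226.9, 195.9], [226.9, 186.5], [226.8, 161.1]]
lid shift px (neg=up) 6.53 score 0.945
```

Call:
step_arm --increments "0 0 0 0 0 0.04;0 0 0 0 0 0"

```text
time: 67.6
tool_pos: [0.5517, 0.0435, 0.1632]
ee_rot: [3.141, -0.0, 1.446]
wrist_force: [-0.0, -0.2, 0.5]
width: 0.0383
```

```bash
python3 q.py
```

```text
67.6 [0.5517 0.0435 0.1632] 1.446 F [-0.  -0.2  0.5] T [0.037 0.036 0.028] j6 0.1 0.0383
[[226.9, 195.9], [226.9, 186.5], [226.8, 161.1]]
lid shift px (neg=up) 6.6 score 0.946
```

Call:
step_arm --increments "0 0 0 0 0 0.03;0 0 0 0 0 0"

```text
time: 67.85
tool_pos: [0.5517, 0.0435, 0.1632]
ee_rot: [3.141, -0.0, 1.416]
wrist_force: [-0.3, -0.2, -0.5]
width: 0.0385
```

```bash
python3 q.py
```

```text
67.85 [0.5517 0.0435 0.1632] 1.416 F [-0.3 -0.2 -0.5] T [-0.071  0.04   0.012] j6 0.13 0.0385
[[226.9, 195.9], [226.9, 186.5], [226.8, 161.1]]
lid shift px (neg=up) 6.63 score 0.946
```

Call:
step_arm --increments "0 0 0 0 0 0.03;0 0 0 0 0 0"

```text
time: 68.1
tool_pos: [0.5517, 0.0435, 0.1632]
ee_rot: [3.141, -0.0, 1.386]
wrist_force: [-0.3, 0.6, 0.3]
width: 0.0384
```

```bash
python3 q.py
```

```text
68.1 [0.5517 0.0435 0.1632] 1.386 F [-0.3  0.6  0.3] T [-0.021  0.024  0.015] j6 0.16 0.0384
[[226.9, 195.9], [226.9, 186.5], [226.8, 161.1]]
lid shift px (neg=up) 6.64 score 0.946
```

Call:
step_arm --increments "0 0 0 0 0 0.03;0 0 0 0 0 0"

```text
time: 68.35
tool_pos: [0.5518, 0.0435, 0.1632]
ee_rot: [3.141, -0.0, 1.356]
wrist_force: [0.3, -0.1, 0.0]
width: 0.0389
```

```bash
python3 q.py
```

```text
68.35 [0.5518 0.0435 0.1632] 1.356 F [ 0.3 -0.1  0. ] T [-0.098  0.048  0.017] j6 0.19 0.0389
[[226.9, 195.9], [226.9, 186.5], [226.8, 161.1]]
lid shift px (neg=up) 6.63 score 0.945
```

Call:
step_arm --increments "0 0 0 0 0 0.03;0 0 0 0 0 0.03;0 0 0 0 0 0"

```text
time: 68.7
tool_pos: [0.5518, 0.0435, 0.1632]
ee_rot: [3.141, -0.0, 1.296]
wrist_force: [0.5, -0.5, 0.2]
width: 0.0386
```

```bash
python3 q.py
```

```text
68.7 [0.5518 0.0435 0.1632] 1.296 F [ 0.5 -0.5  0.2] T [-0.107  0.072 -0.   ] j6 0.25 0.0386
[[226.9, 195.9], [226.9, 186.5], [226.8, 161.1]]
lid shift px (neg=up) 6.62 score 0.945
```

Call:
step_arm --increments "0 0 0 0 0 0.03;0 0 0 0 0 0"

```text
time: 68.95
tool_pos: [0.5517, 0.0435, 0.1632]
ee_rot: [3.142, -0.0, 1.266]
wrist_force: [0.6, -0.2, -0.1]
width: 0.0385
```

```bash
python3 q.py
```

```text
68.95 [0.5517 0.0435 0.1632] 1.266 F [ 0.6 -0.2 -0.1] T [-0.126  0.046 -0.004] j6 0.28 0.0385
[[226.9, 195.9], [226.9, 186.5], [226.8, 161.1]]
lid shift px (neg=up) 6.65 score 0.945
```

Call:
step_arm --increments "0 0 0 0 0 0;0 0 0 0 0 0;0 0 0 0 0 0;0 0 0 0 0 0;0 0 0 0 0 0" --claw -0.4

```text
time: 69.5
tool_pos: [0.5517, 0.0436, 0.1632]
ee_rot: [-3.142, -0.0, 1.265]
wrist_force: [-0.5, 0.3, 0.7]
width: 0.0657
```

Call:
step_arm --increments "0 0 -1 0 0 0;0 0 -2 0 0 0;0 0 -2.5 0 0 0;0 0 -2.5 0 0 0;0 0 -1.5 0 0 0"

```text
time: 70.0
tool_pos: [0.5524, 0.0435, 0.2615]
ee_rot: [3.138, -0.001, 1.265]
wrist_force: [0.8, 0.9, 0.1]
width: 0.0656
```

Call:
step_arm --increments "4 0 0 0 0 0;4 0 0 0 0 0;4 0 0 0 0 0;4 0 0 0 0 0;0 0 0 0 0 0"

```text
time: 70.5
tool_pos: [0.6, 0.2005, 0.2567]
ee_rot: [-3.139, -0.001, 1.27]
wrist_force: [0.7, 0.4, 0.1]
width: 0.0654
```

```bash
python3 q.py; python3 -c "
from h import *
s=snapshot('side'); t=snapshot('top')
f=lambda im,s:cv2.resize(im,s,interpolation=cv2.INTER_CUBIC)
cv2.imwrite('pics/end.png',np.hstack([f(s[120:240,170:290],(400,400)),f(t[130:210,210:290],(400,400))])[:,:,::-1])
c=np.array([.5505,.0435])
for n,o,k in(('side',(170,120),400/120),('top',(210,130),5.)):
  for z in(.18,.152,.095,.062): print(n,z,((proj(n,[*c,z])[0]-o+.5)*k).round(),)
"
```

```text
70.5 [0.6    0.2005 0.2567] 1.27 F [0.7 0.4 0.1] T [-0.095  0.07   0.015] j6 0.53 0.0654
[[226.9, 195.9], [226.9, 186.5], [226.8, 161.1]]
lid shift px (neg=up) 6.66 score 0.923
side 0.18 [192. 118.]
side 0.152 [192. 156.]
side 0.095 [192. 230.]
side 0.062 [192. 271.]
top 0.18 [201. 141.]
top 0.152 [202. 154.]
top 0.095 [204. 179.]
top 0.062 [205. 192.]
```

View pics/end.png

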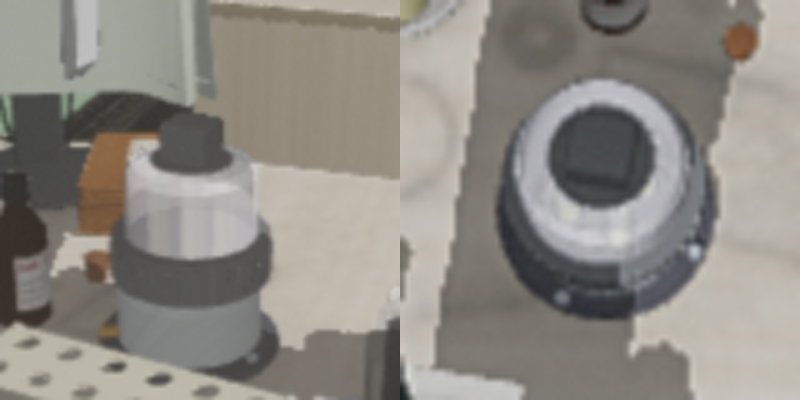

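```bash
python3 -c "
from h import *
print(close_job())"
```

```text
the job is handed in; nothing more can be done
None
```

The job is handed in. Tubes 1 to 4 stand in pockets 1 to 4, placed in that order, and the lid is screwed home, as far as my last checks can tell.

- **Lid:** It had been knocked aside before I reached it, so I found it again and centred it in the jaws from two directions before lifting. The first two thread starts were crossed. I backed it off each time, and the third start ran on to home. On the first crossed start I turned on past the bind before reading the torque. It reached about 1.3 N m, well over the 0.3 N m needed to feel it. Forces at the wrist stayed at about 2 N.
- **Height of the lid:** It sank about 7 mm from the third start and then stopped sinking, although I turned it about 9 degrees further at low torque. In the last pictures the boss and dome lie within about 1 camera pixel (roughly 3 mm) of where a home, centred lid should be. That check alone is too coarse to prove the 2 mm tolerance; the stop in sinking is the stronger evidence.
- **Tubes:** I saw all four upright in their pockets before the lid went on. Their depth is inferred from the arm's height when I let go of each one; I did not measure it afterwards.
- **Bystanders:** I never moved low near the jar, the timer or the bottle, but I did not measure their positions again. The bottle is visible and upright in the last picture.
- **End state:** The gripper is open and clear of everything, at about 70 s of the 210 s allowed.

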